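Lock a sample box into a freezer rack

TASK

Finish loading the steel freezer rack that lies on its back: set the cardboard sample box that stands on the bench, kept upright, fully down into the rack's empty bay and let go. Then thread the locking rod, nose first, over the boxes through the holes of all three plates, from the end away from the parked pin, until its handle is home against the end plate; last, take the locking pin out of its parking hole and put it down through the hole in the rod's handle and the ear below, until its collar rests on the handle. Leave the other box in its bay and the other things on the bench undisturbed.

Things in the scene. Friction and masses are not known exactly. Their poses are not given: they have to be found in the camera images.
- rack: Two-bay steel freezer rack lying on its back, fixed; origin under its middle on the bench, y along its length, z up. Three upright plates (74 mm wide in x, 3 thick, 56 high) at y = -70, 0, +70 mm bound two 67 mm bays, open upward; the +y bay holds a box, the -y bay is empty. Side rails 16 mm high at x = -37, +37. On each plate a lug, 32 mm wide, 4 thick, z = 51 to 75 mm, is bored along y
- rack_hole1 (a point): mouth of the 12 mm rod hole on the outer face of the lug at the rack's -y end (rack frame 0, -72, 63 mm), where the rod goes in along rack +y and its handle stops; axes as the rack's
- rack_hole2 (a point): centre of the rod hole in the middle lug (rack frame 0, 0, 63 mm)
- rack_hole3 (a point): centre of the rod hole on the outer face of the lug at the +y end (rack frame 0, +72, 63 mm)
- rack_bay (a point): middle of the empty bay's floor (rack frame 0, -35, 3 mm)
- rack_lock (a point): mouth of the 10 mm vertical lock hole in the ear at the rack's -y end (rack frame 0, -85, 56.5 mm; ear 24 mm wide, 26 long, 4 thick, top at z = 56.5 mm); the hole in the rod's handle comes over it when the rod is home. The rack's +y end has a longer ear (42 mm, same height, carrying loop under it) with the pin's parking hole at rack y = +104 mm
- box_center (a point): centre of the closed cardboard sample box that stands on the bench, 56 x 56 x 48 mm, 120 g; its z axis is up; this point is 24 mm above its underside
- stored_center (a point): centre of the same kind of box already in the rack's other bay; stays there
- rod_handle (a point): centre of the grip of the locking rod's black handle: 16 mm wide (x), 36 long (y), 22 tall (z), lying flat on the bench; y points to the rod's nose. The rod axis is 6 mm below this point. The handle's stop face is at y = +44 mm from here; the last 26 mm before it are 20 mm wide, with a 10 mm vertical hole at y = +31 mm. At home its underside hangs just above the ear. 90 g
- rod_tip (a point): nose end of the locking rod, on its axis (199 mm along y from rod_handle, 6 mm lower). The steel rod is 10 mm thick, 155 mm long from the stop face, tapered over the last 8 mm; axes as the rod's
- pin_knob (a point): centre of the locking pin's black knob, 18 mm thick, 25 tall, on a steel collar 21 mm wide, 3 thick; below it a shank 8 mm thick, 38 long, with tapered end. z is up; the tip is 52.5 mm below this point, the collar's underside 14.5 mm below. It stands in the parking hole at the rack's +y end, collar on the ear. 35 g
- cup_c: bystander: white specimen cup with red lid, 60 mm wide, 72 tall; origin under its middle
- cup_d: bystander: white specimen cup with blue lid, 60 mm wide, 72 tall; origin under its middle
- tape_roll_1: bystander: roll of tape lying flat, 60 mm wide, 18 tall; origin under its middle
- timer: bystander: small white timer, 68 x 62 x 19 mm; origin under its middle
- petri_0: bystander: petri dish, 66 mm wide, 15 tall; origin under its middle
- marker_0: bystander: marker pen lying down, 136 x 12 mm; origin under its middle
- rod: the locking rod as a whole; origin under the rod axis at the handle's stop face, 44 mm from rod_handle along y and 11 mm lower; z up, y to the nose
- pin: the locking pin as a whole; origin at its tip, z up
- box: the sample box to be loaded, as a whole; origin under its middle
Things that resemble listed ones, but are neither listed nor needed, are in the scene too. Leave any green or purple look-alike of the box alone.

How it is judged:
On the way, in this order (a step that is already met when the one before it is completed fails the run):
1. the sample box stands flat on the floor of the empty bay, released (x of box_center in the frame of rack between -0.012 and 0.012 m and y of box_center in the frame of rack between -0.042 and -0.028 m and z of box_center in the frame of rack between 0.022 and 0.031 m and angle between box_center's own z axis and vertical below 0.06 rad and contact force between the fingers and box below 0.2 N), for 0.2 s.
2. the rod's nose has passed the first and the middle plate through their holes (x of rod_tip in the frame of rack between -0.005 and 0.005 m and y of rod_tip in the frame of rack between 0.006 and 0.2 m and z of rod_tip in the frame of rack between 0.057 and 0.069 m), for 0.05 s.
3. the rod is through all three plates, its handle home against the end plate (x of rod_tip in the frame of rack between -0.004 and 0.004 m and y of rod_tip in the frame of rack between 0.08 and 0.086 m and z of rod_tip in the frame of rack between 0.057 and 0.069 m and angle between the y axis of rod_tip and the y axis of rack, either way round below 0.04 rad), for 0.2 s.
4. the pin is down through handle and ear, its collar on the handle (x of pin_knob in the frame of rack between -0.004 and 0.004 m and y of pin_knob in the frame of rack between -0.089 and -0.081 m and z of pin_knob in the frame of rack between 0.088 and 0.097 m and angle between pin_knob's own z axis and vertical below 0.1 rad), for 0.2 s.
At the end, for the whole second after the job is handed in: Both boxes stand flat in their bays; the rod is through all three plates, its handle within 3 mm of the end plate; the pin stands upright in the lock hole, its collar within 3 mm of the handle's top; all released and at rest (all of step 3 and all of step 4 and x of box_center in the frame of rack between -0.012 and 0.012 m and y of box_center in the frame of rack between -0.042 and -0.028 m and z of box_center in the frame of rack between 0.022 and 0.031 m and angle between box_center's own z axis and vertical below 0.06 rad and x of stored_center in the frame of rack between -0.012 and 0.012 m and y of stored_center in the frame of rack between 0.028 and 0.042 m and z of stored_center in the frame of rack below 0.032 m and linear speed of each of rod, pin below 0.02 m/s); the robot touches nothing.
It fails at once if the sample box is tipped by more than 40 degrees (angle between box_center's own z axis and vertical above 0.7 rad).
It fails at once if a cup, the tape roll, the timer, the petri dish or the marker is pushed more than 3 cm (distance of any of cup_c, cup_d, tape_roll_1, timer, petri_0, marker_0 from where it was at the start of the episode above 0.03 m).
It also fails if it takes over 72 s, if anything falls off the work surface, if the arm or the gripper's body presses on something with over 40 N, if the wrist force passes 120 N, or if a joint passes its speed limit or range.

ROBOT

A 6-joint arm with a two-finger parallel gripper is mounted at the origin on a cart in front of the work surface, level with it; the furniture and walls round the work are solid. World frame = base frame: x ahead of the robot, y to its left, z up, the work surface at z = 0. Lengths are in m, angles in rad, forces in N, time in s.
With the tool pointing down it reaches from about 0.325 to 1 m from the base axis. Payload 5.1 kg.
Tool frame: the origin (TCP) lies midway between the tips of the shut fingers; the grasp point (between the pads) lies 19 mm behind it; x points along the fingers, z is the direction in which the jaws open and shut, and the axes are right-handed (so a half turn about x gives the same grasp; the last joint's range is limited). The gripper opens to 85 mm and grips with 20 to 120 N. Pads are 22 mm wide; open, the fingers measure 114 mm over their backs; the gripper's body (76 mm by 85 mm) begins 54 mm behind the grasp point. The pads swing forward as they close: fully open they stand 13 mm farther back than shut.
Start: joints at [-1.375, 0.124, 1.65, -0, 1.367, -0.083], TCP at [0.179, -0.625, 0.231] pointing down, gripper open.
Joint ranges: [-2.61, 2.61], [-1.02, 2.33], [0.03, 2.71], [-1.35, 4.49], [0.32, 2.68], [-2.91, 2.91]. Speed limits (rad/s): [2.57, 2.57, 3.14, 3.14, 3.14, 3.14].

INTERFACE

Orientations are given as a unit quaternion [w, x, y, z].
In Python, from plant import telemetry, grab_frame, workorder, spotter gives the robot as it stands.
- The arm moves only by the tool arm_command, never from a script. Its argument "series" is a list of rows, each a list of 7 numbers: the turn, a rotation vector about the tool's x, y, z in degrees, then the shift along the tool's x, y, z in m, then the finger opening in m, from 0 to 0.0854. A call has 1 to 8 rows; each row shifts and turns the commanded pose from where the row before left it, along the tool's axes as they then stand; what a row does not reach is not made up. A row lasts 1/10 s, in which the tool goes at most 50 mm and 8.59 degrees, less where a joint would pass 70% of its speed; a pose out of reach is approached as far as the arm can. A call with a gripper value outside its range is refused whole. The fingers move at their own pace and stop on an object; "force" is the grip in N (left out, the last holds). Time passes only in rows, so rows that do not move let the fingers close. It gives the time, the measured TCP pose, the force and the opening at its end, in the units of the state.
- telemetry.read_state(): the state, without advancing time (a new reading comes with each control period).
- grab_frame(name): name is "scene" or "top"; returns a dict with "pixels" (384x512x3 uint8, blue, green, red), "fov_y" (degrees; the focal length in pixels is half the picture's height over the tangent of half this angle, whatever the lens; pixels are square), "cx", "cy" (the principal point, pixels), "R" (3x3) and "t" (3): a world point X has camera coordinates R X + t. Camera axes: x right, y down, z forward; pixel columns grow to the right and rows downward; lengths in m; the calibration is good to about 2 mm. A picture is of the moment at which its call begins. There is no depth.
- workorder.close_job(): hands the job in, once; it reports no verdict.
Trained networks look in a picture, given as the dict that the camera call returned (one of the last four; its "shot" number tells which), for a name from the list of things; names that differ only in an ending like _2 or _b are one class to them, and where a whole thing is asked for, a point or a joint stands for the part that bears it (a point fixed in the world has none). Each returns a list of dicts, best first, with "score" (0 to 1); they miss things now and then, are a little off and sometimes report something else, mostly with a low value. They report only what shows in the picture. A call takes as long as a camera call. They do not tell look-alikes from the thing itself.
- spotter.look_for(picture, label): "bbox" ([left, top, right, bottom] in pixels, round what is visible of it).
- spotter.spot_point(picture, label): "xy" ([column, row] in pixels: a listed point, or the origin of a listed thing).
The state is a dict: "clock": time; "joints": joint angles; "qd": joint speeds; "joint_efforts": joint torques, N m; "ee_pos": TCP position; "orientation": TCP orientation; "wrist_force": force on the tool from outside, world axes, zero at the start; "ft_torque": the same for the moment, N m; "opening": finger opening in m.
Only numpy, scipy, OpenCV 4.12 (cv2) and the standard library are available. Lean on these libraries where they do the work, as an engineer would, in place of code of your own. Each camera call takes 0.05 s, during which the arm holds its last target.

## Working session

There is one attempt and no reset: what is moved stays moved. The work goes in short steps, Python scripts to look and compute and a tool call to move; the robot and the scene stay as the last step left them, time stands still between calls to the robot, and variables do not carry over. Pictures are saved under pics/ and viewed, and the job is handed in when it is done.

Besides the shell and the picture viewer there is one more tool, called after "Call:" as name([rows], argument=value, ...), one row to a line, values as JSON. arm_command: Moves the arm, as the interface text tells. Its arguments: {"type":"object","properties":{"series":{"type":"array"},"force":{"type":"number"}},"required":["series"]}

```bash
ls; mkdir -p pics; python3 - <<'E'
from plant import telemetry, grab_frame
import cv2
s=telemetry.read_state();print(s)
for n in("scene","top"):
    f=grab_frame(n);cv2.imwrite(f"pics/{n}0.png",f["pixels"]);print(n,{k:v for k,v in f.items() if k!="pixels"})
E
```

```text
pics
{'clock': 0.0, 'joints': array([-1.37458909e+00,  1.24525795e-01,  1.65166141e+00, -5.19286083e-06,
        1.36750305e+00, -8.26283565e-02]), 'qd': array([ 5.41289768e-05, -3.37211901e-04, -2.48472011e-03, -4.29431556e-04,
        6.17392891e-04, -1.81471805e-03]), 'joint_efforts': array([ 2.85310751e-03, -4.23600733e+01, -3.65454376e+01,  1.57701088e-04,
        6.90647386e-03,  1.54692924e-05]), 'ee_pos': array([ 0.17873806, -0.62431161,  0.23004707]), 'orientation': array([ 0.56407723,  0.42615716,  0.56518626, -0.42517226]), 'wrist_force': array([0.3533943 , 0.74378011, 0.26724429]), 'ft_torque': array([0.04140587, 0.02902655, 0.02922061]), 'opening': 0.08563298595472656}
scene {'fov_y': 46.60337820607813, 'cx': 253.85398518236818, 'cy': 191.93427100650806, 'R': array([[-7.03539647e-01, -7.10655976e-01,  2.20505659e-04],
       [-4.32254834e-01,  4.27680015e-01, -7.93880068e-01],
       [ 5.64081309e-01, -5.58621418e-01, -6.08074328e-01]]), 't': array([0.38832921, 0.27516213, 1.00994043]), 'shot': 1}
top {'fov_y': 48.341672169861376, 'cx': 256.1578792352978, 'cy': 189.32009762716953, 'R': array([[ 0.02398486, -0.99968108,  0.00790331],
       [-0.99411668, -0.02468514, -0.10546405],
       [ 0.10562551, -0.00532727, -0.99439171]]), 't': array([0.00345953, 0.54342592, 1.25777697]), 'shot': 2}
```

View pics/scene0.png

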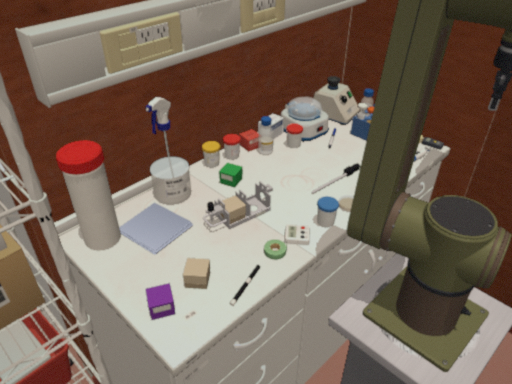

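View pics/top0.png

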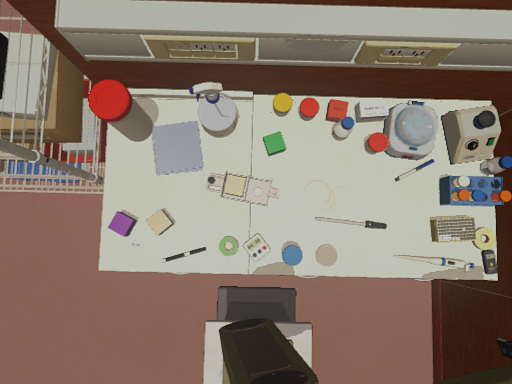

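```bash
cat > h.py <<'E'
import numpy as np, cv2
from plant import telemetry, grab_frame, workorder, spotter
def foc(f): return f["pixels"].shape[0]/2/np.tan(np.radians(f["fov_y"])/2)
def K(f): F=foc(f); return np.array([[F,0,f["cx"]],[0,F,f["cy"]],[0,0,1]])
def proj(f,X):
    c=np.atleast_2d(X)@f["R"].T+f["t"]; p=c@K(f).T; return p[:,:2]/p[:,2:]
def at_z(f,uv,z):
    d=f["R"].T@np.linalg.inv(K(f))@np.array([uv[0],uv[1],1.]); o=-f["R"].T@f["t"]
    return o+d*(z-o[2])/d[2]
def tri(fs,uvs):
    P=[K(f)@np.c_[f["R"],f["t"]] for f in fs]
    X=cv2.triangulatePoints(P[0],P[1],np.array(uvs[0],float).reshape(2,1),np.array(uvs[1],float).reshape(2,1))
    X=(X[:3]/X[3]).ravel(); return X,[np.linalg.norm(proj(f,X)[0]-u) for f,u in zip(fs,uvs)]
def crop(f,x0,y0,x1,y1,s,name):
    cv2.imwrite(f"pics/{name}.png",cv2.resize(f["pixels"][y0:y1,x0:x1],None,fx=s,fy=s,interpolation=cv2.INTER_CUBIC))
E
python3 - <<'E'
from h import *
np.set_printoptions(precision=4,suppress=True)
a=grab_frame("scene");b=grab_frame("top")
for l in ["rack_hole1","rack_hole2","rack_hole3","rack_bay","rack_lock","box_center","stored_center","rod_handle","rod_tip","pin_knob","rack","box","rod","pin","cup_d","timer","tape_roll_1","marker_0","petri_0"]:
    ra=spotter.spot_point(a,l)[:2];rb=spotter.spot_point(b,l)[:2]
    print(l,[(np.round(r["xy"],1),round(r["score"],2)) for r in ra],[(np.round(r["xy"],1),round(r["score"],2)) for r in rb])
    if ra and rb: X,e=tri([a,b],[ra[0]["xy"],rb[0]["xy"]]);print("    ",X,np.round(e,1))
crop(a,190,170,300,260,7,"sc_rack");crop(b,195,160,295,215,8,"top_rack");crop(b,300,205,400,240,8,"top_rod");crop(a,300,150,370,205,8,"sc_rod")
c1=cv2.resize(a["pixels"][240:320,130:230],(400,320));c2=cv2.resize(b["pixels"][190:270,95:195],(400,320));cv2.imwrite("pics/box.png",np.hstack([c1,c2]))
E
```

```text
rack_hole1 [(array([263.2, 185.3]), 0.97), (array([243.3, 190.3]), 0.95)] [(array([245.1, 186.1]), 0.82), (array([224. , 181.2]), 0.6)]
     [0.5217 0.0306 0.1067] [9.6 9.9]
rack_hole2 [(array([263.2, 185.3]), 0.97), (array([243.3, 190.3]), 0.95)] [(array([245.1, 186.1]), 0.82), (array([224. , 181.2]), 0.6)]
     [0.5217 0.0306 0.1067] [9.6 9.9]
rack_hole3 [(array([263.2, 185.3]), 0.97), (array([243.3, 190.3]), 0.95)] [(array([245.1, 186.1]), 0.82), (array([224. , 181.2]), 0.6)]
     [0.5217 0.0306 0.1067] [9.6 9.9]
rack_bay [(array([251.1, 203.8]), 0.61)] [(array([256.7, 190.6]), 0.59)]
     [0.5427 0.0168 0.0164] [0.9 0.9]
rack_lock [(array([262.2, 187.6]), 0.71), (array([312.6, 195.3]), 0.45)] [(array([272. , 195.2]), 0.76)]
     [ 0.5304 -0.024   0.06  ] [2.8 3. ]
box_center [(array([199.7, 270.9]), 0.71), (array([158.9, 300.9]), 0.69)] [(array([159.4, 220.2]), 0.91), (array([274.4, 143.5]), 0.9)]
     [0.4404 0.2995 0.0294] [1.7 1.5]
stored_center [(array([231.2, 208.9]), 0.84)] [(array([236.7, 187.9]), 0.84), (array([160.2, 219.5]), 0.46)]
     [0.5516 0.0806 0.0285] [2.5 2.5]

[... 1103 characters left out ...]
.3, 146.3]), 0.83), (array([330.2, 222.2]), 0.76)] [(array([372.4, 144.4]), 0.96), (array([290.8, 253.5]), 0.88)]
     [ 0.7021 -0.3436 -0.0139] [1.  1.3]
timer [(array([294.8, 236.4]), 0.94)] [(array([255.2, 246.4]), 0.89), (array([208.5, 179.8]), 0.69)]
     [ 0.3739  0.0167 -0.0003] [0.8 0.7]
tape_roll_1 [(array([277.4, 251.1]), 0.75)] [(array([226.9, 242.6]), 0.74)]
     [ 0.376   0.0967 -0.0007] [2.6 2.4]
marker_0 [(array([244., 283.]), 0.77)] [(array([185.1, 250.2]), 0.66), (array([272.8, 190.2]), 0.44)]
     [ 0.3557  0.2278 -0.0038] [0.1 0.1]
petri_0 [(array([351.4, 206.2]), 0.48)] [(array([327.4, 255.2]), 0.59), (array([312.1, 220.5]), 0.15)]
     [ 0.3494 -0.2063 -0.0083] [0.5 0.5]
```

View pics/sc_rack.png

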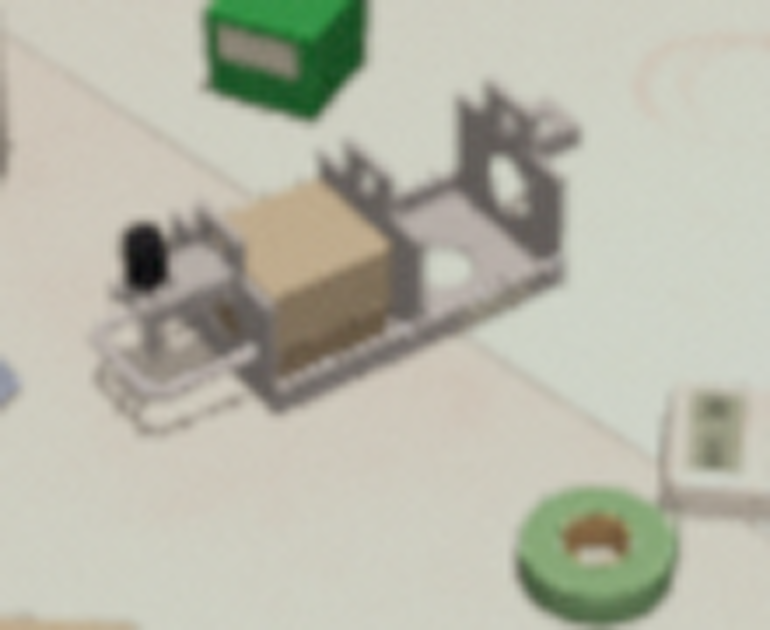

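View pics/top_rack.png

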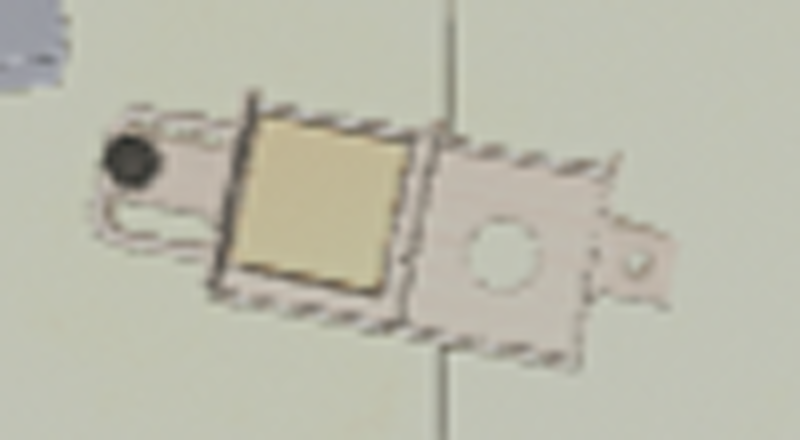

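View pics/top_rod.png

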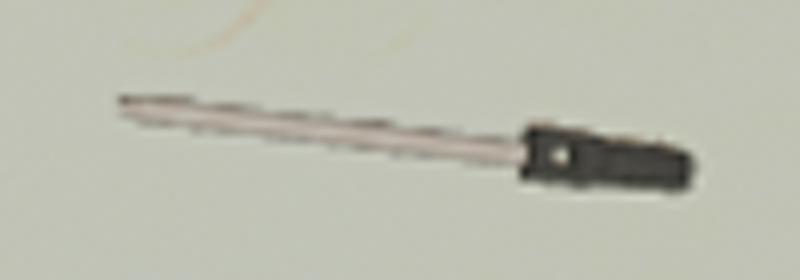

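View pics/sc_rod.png

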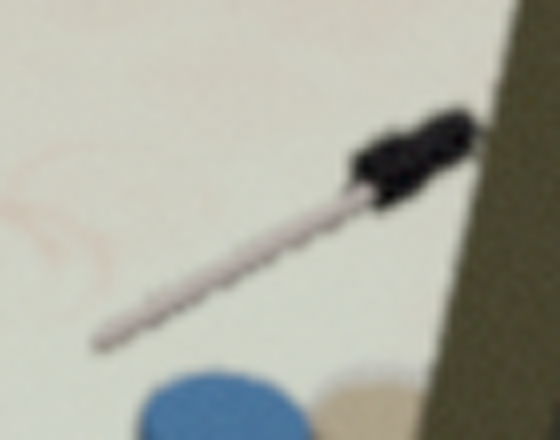

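View pics/box.png

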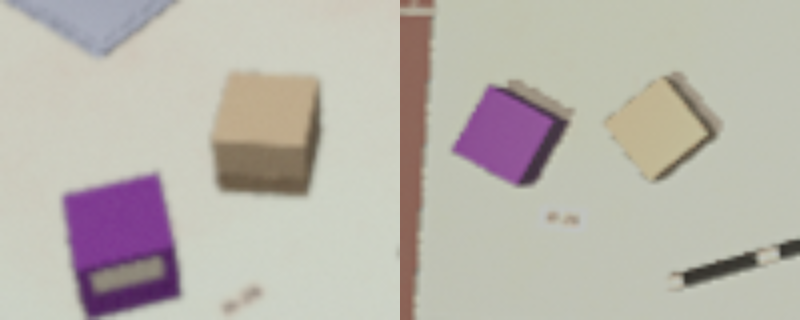

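```bash
cat > fit0.py <<'E'
from h import *
from scipy.optimize import least_squares
np.set_printoptions(precision=4,suppress=True)
a=grab_frame("scene");b=grab_frame("top")
def um(c,o,s): return np.array([o[0]+(c[0]+.5)/s-.5,o[1]+(c[1]+.5)/s-.5])
S=lambda x,y:um((x,y),(190,170),7); T=lambda x,y:um((x,y),(195,160),8)
obs=[(b,T(638,263),(0,-85,56.5)),(b,T(503,255),(0,-35,3)),(b,T(131,160),(0,104,83.5)),
(a,S(146,258),(0,104,71)),(a,S(507,122),(0,-70,63)),(a,S(368,185),(0,0,63)),
(b,T(253,95),(37,71,56)),(b,T(213,292),(-37,71,56)),(a,S(280,410),(-37,70,0)),(a,S(560,280),(-37,-70,0))]
def W(p,X):
    c,s=np.cos(p[2]),np.sin(p[2]);x,y,z=np.array(X)/1000.;return np.array([p[0]+c*x-s*y,p[1]+s*x+c*y,z])
def r(p): return np.concatenate([proj(f,W(p,X))[0]-u for f,u,X in obs])
s=least_squares(r,[.54,.04,-.15],loss="soft_l1");print(s.x);print(s.fun.reshape(-1,2))
def wire(f,o,w,h,sc,name,p):
    im=cv2.resize(f["pixels"][o[1]:o[1]+h,o[0]:o[0]+w],None,fx=sc,fy=sc,interpolation=cv2.INTER_CUBIC)
    L=[]
    def box(x0,x1,y0,y1,z0,z1):
        P=[(x,y,z) for x in(x0,x1) for y in(y0,y1) for z in(z0,z1)]
        for i in range(8):
            for j in range(i):
                if sum(np.array(P[i])!=np.array(P[j]))==1: L.append((P[i],P[j]))
    for y in(-70,0,70): box(-37,37,y-1.5,y+1.5,0,56);box(-16,16,y-2,y+2,51,75)
    box(-12,12,-98,-72,52.5,56.5);box(-28,28,35-28,35+28,3,51)
    for i in range(24):
        t=np.array([i,i+1])*2*np.pi/24
        L.append(tuple((5*np.cos(q),-85+5*np.sin(q),56.5) for q in t))
        L.append(tuple((9*np.cos(q),104+9*np.sin(q),83.5) for q in t))
        for y in (-72,0): L.append(tuple((6*np.cos(q),y,63+6*np.sin(q)) for q in t))
    for A,B in L:
        q=[tuple(int(v) for v in ((proj(f,W(p,X))[0]-o+.5)*sc-.5)) for X in(A,B)]
        cv2.line(im,q[0],q[1],(0,0,255),1)
    cv2.imwrite(f"pics/{name}.png",im)
if __name__=="__main__":
    wire(a,(190,170),110,90,7,"w_s",s.x);wire(b,(195,160),100,55,8,"w_t",s.x)
E
python3 fit0.py
```

```text
[ 0.5467  0.0474 -0.1591]
[[-0.0665 -0.318 ]
 [-0.1027 -0.5575]
 [-0.7108 -0.2938]
 [ 0.8872  0.1882]
 [ 1.1841 -0.4979]
 [ 1.041  -0.8304]
 [-1.655  -1.1519]
 [-1.4367 -1.263 ]
 [ 0.6882  0.6546]
 [ 0.8881  0.41  ]]
```

View pics/w_s.png

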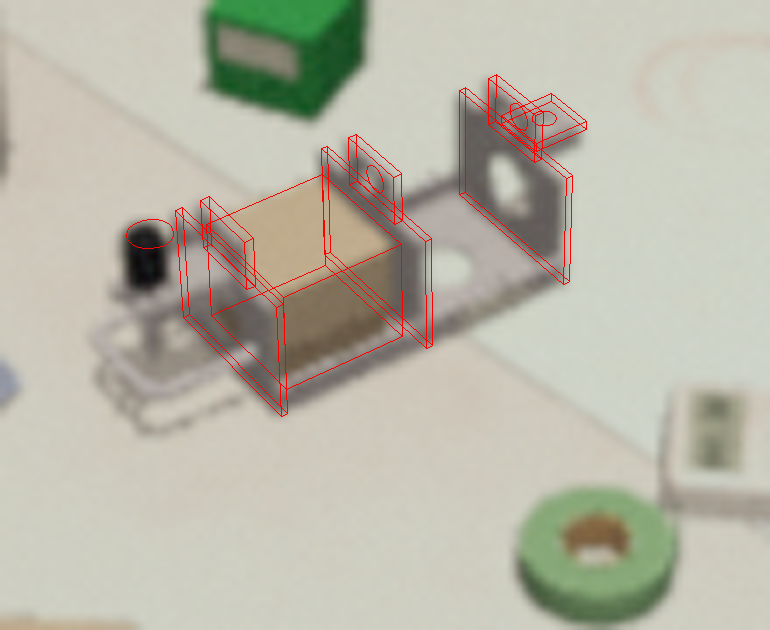

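View pics/w_t.png

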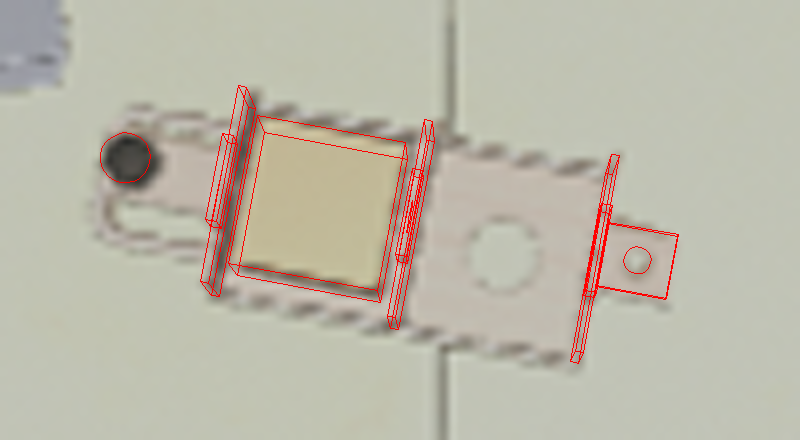

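```bash
cat > m1.py <<'E'
from fit0 import *
print("--- top-only / scene-only rack")
for cam in (b,a):
    oo=[o for o in obs if o[0] is cam]
    q=least_squares(lambda p:np.concatenate([proj(f,W(p,X))[0]-u for f,u,X in oo]),[.54,.04,-.15]);print(q.x,q.fun.reshape(-1,2).tolist())
# rod: pose x,y of handle, yaw; rod frame origin under handle, z bench
T2=lambda x,y:um((x,y),(300,205),8);S2=lambda x,y:um((x,y),(300,150),8)
ro=[(b,T2(119,102),(0,199,5)),(b,T2(523,152),(0,44,11)),(b,T2(560,155),(0,31,22)),(b,T2(692,169),(0,-18,11)),
(a,S2(97,345),(0,199,5)),(a,S2(365,190),(0,44,5))]
for sel in (ro,ro[:4]):
    q=least_squares(lambda p:np.concatenate([proj(f,W(p,X))[0]-u for f,u,X in sel]),[.45,-.35,-.1]);print("rod",q.x,q.fun.reshape(-1,2).tolist())
# box top face
im=b["pixels"];hsv=cv2.cvtColor(cv2.resize(im[200:245,135:185],None,fx=8,fy=8,interpolation=cv2.INTER_CUBIC),cv2.COLOR_BGR2HSV)
print(hsv[(222-200)*8,(160-135)*8],hsv[10,10])
m=((hsv[...,1]>60)&(hsv[...,2]>150)).astype(np.uint8)
n,l,st,ce=cv2.connectedComponentsWithStats(m);k=1+np.argmax(st[1:,4]);m=(l==k).astype(np.uint8)
c=max(cv2.findContours(m,0,1)[0],key=cv2.contourArea);R=cv2.minAreaRect(c);P=cv2.boxPoints(R);print(R)
X=np.array([at_z(b,um(p,(135,200),8),.048) for p in P]);print(X,X.mean(0))
d=X[1]-X[0];e=X[2]-X[1];print(np.linalg.norm(d),np.linalg.norm(e),np.arctan2(d[1],d[0]),np.arctan2(e[1],e[0]))
print("cams",-a["R"].T@a["t"],-b["R"].T@b["t"])
E
python3 m1.py
```

```text
[ 0.5467  0.0474 -0.1591]
[[-0.0665 -0.318 ]
 [-0.1027 -0.5575]
 [-0.7108 -0.2938]
 [ 0.8872  0.1882]
 [ 1.1841 -0.4979]
 [ 1.041  -0.8304]
 [-1.655  -1.1519]
 [-1.4367 -1.263 ]
 [ 0.6882  0.6546]
 [ 0.8881  0.41  ]]
--- top-only / scene-only rack
[ 0.5447  0.045  -0.1569] [[0.7569634251192952, 0.32060817566457445], [0.678433657263497, 0.08862183152828607], [0.09315405145565592, 0.49130345855098767], [-0.8898681954544259, -0.4153166148845173], [-0.6151209888684548, -0.5080569156320109]]
[ 0.5487  0.0493 -0.1571] [[-0.05975255385808964, 0.2137194261118509], [0.23174939221701152, -0.5340787293797291], [0.09445009042676134, -0.8436654278012554], [-0.22160034342547874, 0.6571051817500688], [-0.034336452373111115, 0.36223331284244864]]
rod [ 0.4458 -0.3595 -0.093 ] [[-0.49155893234387804, 0.03720977350457133], [0.13298741083508503, -0.29648752469591955], [0.7670587987039426, -0.2612727017793759], [-0.6394622014902325, -0.021239320417919316], [0.03110562630467939, -0.2640150848536962], [0.5508350465592002, 0.5394161387539498]]
rod [ 0.4452 -0.3597 -0.096 ] [[-0.4245810528291827, 0.03960216070086631], [0.18638131767522736, -0.1425148353832526], [0.8199469089944955, -0.09314393921903275], [-0.5905581119568524, 0.19353636200017377]]
[ 23  57 192] [ 35  25 195]
((175.012451171875, 152.57310485839844), (89.30521392822266, 150.08969116210938), 52.57615661621094)
[[0.4429 0.3389 0.048 ]
 [0.4774 0.2969 0.048 ]
 [0.4519 0.2758 0.048 ]
 [0.4175 0.3178 0.048 ]] [0.4474 0.3073 0.048 ]
0.05438545490948254 0.03314687069461153 -0.8832690638818474 -2.450789390779183
cams [-0.1775  0.7225  0.8325] [0.4073 0.0236 1.308 ]
```

```bash
sed -i 's/hsv\[...,1\]>60/hsv[...,1]>42/' m1.py; python3 m1.py | tail -8
cat > plan.py <<'E'
import sys
from h import *
from scipy.spatial.transform import Rotation as Ro
def pose():
    s=telemetry.read_state();q=s["orientation"];return s["ee_pos"],Ro.from_quat([q[1],q[2],q[3],q[0]]),s
def down(yaw): # tool x down, z(jaw) along world dir at yaw
    x=np.array([0,0,-1.]);z=np.array([np.cos(yaw),np.sin(yaw),0]);return Ro.from_matrix(np.c_[x,np.cross(z,x),z])
def rel(p,yaw):
    """total turn (tool rotvec, deg) to make first, then shift in the new tool axes"""
    P,R,s=pose()
    best=min((down(yaw+k*np.pi) for k in (0,1)),key=lambda T:(R.inv()*T).magnitude())
    rv=np.degrees((R.inv()*best).as_rotvec());return rv,best.inv().apply(np.array(p)-P)
def show(p,yaw):
    rv,d=rel(p,yaw);s=telemetry.read_state()
    print("t %.2f"%s["clock"],"pos",np.round(s["ee_pos"],4),"open",round(s["opening"],4),"F",np.round(s["wrist_force"],1));print("turn deg",np.round(rv,2),"shift",np.round(d,4))
E
python3 - <<'E'
from plan import *
P,R,s=pose();print(np.round(R.as_matrix(),3));
show([.447,.30,.15],-.88)
E
```

```text
[ 23  58 193] [ 33  25 195]
((192.35365295410156, 177.31707763671875), (154.92437744140625, 156.32994079589844), 51.34019470214844)
[[0.4418 0.3408 0.048 ]
 [0.4787 0.2979 0.048 ]
 [0.4352 0.2603 0.048 ]
 [0.3985 0.3033 0.048 ]] [0.4385 0.3006 0.048 ]
0.05663768701905109 0.05743444766296719 -0.8611022249908554 -2.429715676161635
cams [-0.1775  0.7225  0.8325] [0.4073 0.0236 1.308 ]
[[ 0.     0.961  0.275]
 [ 0.     0.275 -0.961]
 [-1.     0.     0.   ]]
t 2.40 pos [ 0.1789 -0.6249  0.2313] open 0.0853 F [-0.2  0.5 -0.2]
turn deg [-23.61   0.    -0.  ] shift [ 0.0813  0.796  -0.542 ]
```

Call:
arm_command([
  [-8,0,0,0,0,0,0.085],
  [-8,0,0,0,0,0,0.085],
  [-6.75,0,0,0,0,0,0.085],
], force=40)

```text
clock: 2.7
ee_pos: [0.1788, -0.6249, 0.2313]
orientation: [0.638, 0.304, 0.638, -0.304]
wrist_force: [-0.6, 1.1, 0.7]
opening: 0.085
```

```bash
python3 - <<'E'
from plan import *
show([.45,-.2,.2],-.865);show([.4385,.3,.12],-.865)
E
```

```text
t 2.70 pos [ 0.1788 -0.6249  0.2313] open 0.085 F [-0.6  1.1  0.7]
turn deg [-1.42 -0.   -0.  ] shift [ 0.0313  0.482  -0.1475]
t 2.70 pos [ 0.1788 -0.6249  0.2313] open 0.085 F [-0.6  1.1  0.7]
turn deg [-1.42 -0.   -0.  ] shift [ 0.1113  0.7976 -0.5355]
```

Call:
arm_command([
  [-1.4,0,0,0,0,0,0.085],
  [0,0,0,0,0.046,-0.014,0.085],
  [0,0,0,0,0.046,-0.014,0.085],
  [0,0,0,0,0.046,-0.014,0.085],
  [0,0,0,0,0.046,-0.014,0.085],
  [0,0,0,0,0.046,-0.014,0.085],
  [0,0,0,0,0.046,-0.014,0.085],
  [0,0,0,0,0.046,-0.014,0.085],
])

```text
clock: 3.5
ee_pos: [0.3626, -0.3408, 0.2316]
orientation: [0.641, 0.299, 0.641, -0.299]
wrist_force: [0.8, -1.0, -0.5]
opening: 0.0848
```

Call:
arm_command([
  [0,0,0,0.005,0.046,-0.014,0.085],
  [0,0,0,0.005,0.046,-0.014,0.085],
  [0,0,0,0.005,0.046,-0.014,0.085],
  [0,0,0,0.005,0.03,-0.033,0.085],
  [0,0,0,0.005,0.03,-0.033,0.085],
  [0,0,0,0.005,0.03,-0.033,0.085],
  [0,0,0,0.005,0.03,-0.033,0.085],
  [0,0,0,0.005,0.03,-0.033,0.085],
])

```text
clock: 4.3
ee_pos: [0.4486, 0.0032, 0.1915]
orientation: [0.641, 0.299, 0.64, -0.299]
wrist_force: [-0.1, -0.7, 0.7]
opening: 0.0845
```

```bash
python3 - <<'E'
from plan import *
show([.4385,.3,.1],-.865)
E
```

```text
t 4.30 pos [0.4486 0.0032 0.1915] open 0.0845 F [-0.1 -0.7  0.7]
turn deg [-0.44  0.05 -0.05] shift [ 0.0915  0.1849 -0.2324]
```

Call:
arm_command([
  [0,0,0,0.013,0.0264,-0.033,0.085],
  [0,0,0,0.013,0.0264,-0.033,0.085],
  [0,0,0,0.013,0.0264,-0.033,0.085],
  [0,0,0,0.013,0.0264,-0.033,0.085],
  [0,0,0,0.013,0.0264,-0.033,0.085],
  [0,0,0,0.013,0.0264,-0.033,0.085],
  [0,0,0,0.013,0.0264,-0.033,0.085],
  [0,0,0,0,0,0,0.085],
])

```text
clock: 5.1
ee_pos: [0.4396, 0.3004, 0.0985]
orientation: [0.641, 0.297, 0.642, -0.298]
wrist_force: [-0.5, -1.1, 0.4]
opening: 0.0847
```

```bash
python3 - <<'E'
from plan import *
show([.4385,.3006,.1],-.865)
a=grab_frame("scene");b=grab_frame("top")
A=cv2.resize(a["pixels"][190:310,140:260],(400,400),interpolation=cv2.INTER_CUBIC);B=cv2.resize(b["pixels"][170:260,115:205],(400,400),interpolation=cv2.INTER_CUBIC)
cv2.imwrite("pics/g1.png",np.hstack([A,B]))
P=telemetry.read_state()["ee_pos"];print(proj(a,P),proj(b,P))
E
```

```text
t 5.10 pos [0.4396 0.3004 0.0985] open 0.0847 F [-0.5 -1.1  0.4]
turn deg [-0.14 -0.09  0.13] shift [-0.0015 -0.0007 -0.0008]
[[196.26721414 249.2962125 ]] [[155.63014355 220.41105088]]
```

View pics/g1.png

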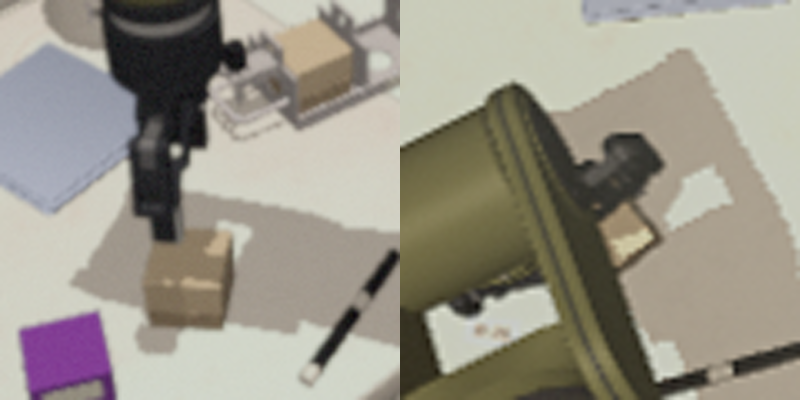

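```bash
python3 - <<'E'
from h import *
a=grab_frame("scene");crop(a,160,190,230,310,5,"g2")
n=np.array([-.65,.76,0])
for h in(.0425,.057):
  print(proj(a,np.array([.4396,.3004,.1085])+n*h))
C=np.array([.4385,.3006,0]);
for sx in(-1,1):
  for sy in(-1,1):
    v=C+.028*sx*np.array([.65,-.76,0])+.028*sy*np.array([.76,.65,0]);print(sx,sy,proj(a,[v,v+[0,0,.048]]).round(1).tolist())
E
```

```text
[[191.78054958 260.9000219 ]]
[[190.50649921 265.70920751]]
-1 -1 [[208.6, 289.2], [207.3, 275.6]]
-1 1 [[185.5, 287.7], [183.5, 274.1]]
1 -1 [[212.2, 271.7], [211.1, 258.2]]
1 1 [[190.0, 270.3], [188.3, 256.8]]
```

View pics/g2.png

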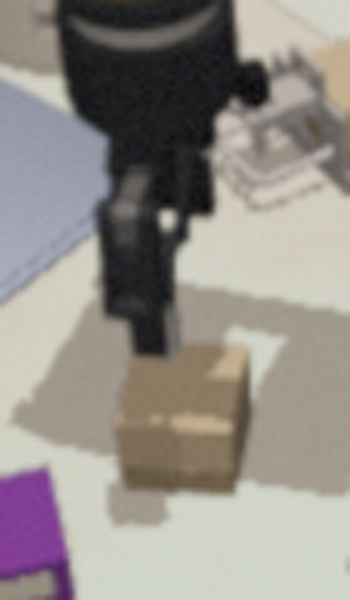

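Call:
arm_command([
  [0,0,0,0.03,0,0,0.085],
  [0,0,0,0.03,0,0,0.085],
  [0,0,0,0.0145,0,0,0.085],
  [0,0,0,0.01,0,0,0.085],
  [0,0,0,0,0,0,0.085],
  [0,0,0,0,0,0,0.085],
])

```text
clock: 5.85
ee_pos: [0.4421, 0.2973, 0.0169]
orientation: [0.641, 0.299, 0.641, -0.298]
wrist_force: [0.4, -0.1, 0.5]
opening: 0.085
```

Call:
arm_command([
  [0,0,0,0,0,0,0.03],
  [0,0,0,0,0,0,0.03],
  [0,0,0,0,0,0,0.03],
  [0,0,0,0,0,0,0.03],
  [0,0,0,0,0,0,0.03],
  [0,0,0,0,0,0,0.03],
], force=30)

```text
clock: 6.45
ee_pos: [0.4421, 0.2978, 0.0172]
orientation: [0.642, 0.299, 0.641, -0.298]
wrist_force: [-1.3, -0.3, 6.1]
opening: 0.0551
```

```bash
python3 - <<'E'
from plan import *
show([.4385,.3006,.014],-.865)
a=grab_frame("scene");crop(a,160,190,230,310,5,"g3")
E
```

```text
t 6.45 pos [0.4421 0.2978 0.0172] open 0.0551 F [-1.3 -0.3  6.1]
turn deg [-0.31  0.02 -0.12] shift [ 0.0032 -0.0009 -0.0045]
```

View pics/g3.png

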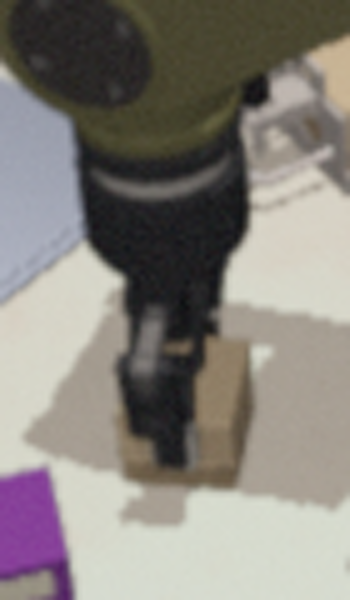

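Call:
arm_command([
  [0,0,0,-0.01,0,0,0.03],
  [0,0,0,-0.03,0,0,0.03],
  [0,0,0,-0.04,0,0,0.03],
  [0,0,0,-0.03,0,0,0.03],
  [0,0,0,-0.005,0,0,0.03],
  [0,0,0,0,0,0,0.03],
])

```text
clock: 7.1
ee_pos: [0.4415, 0.2973, 0.1317]
orientation: [0.642, 0.299, 0.641, -0.298]
wrist_force: [-0.5, 0.9, -1.6]
opening: 0.0555
```

```bash
python3 - <<'E'
from plan import *
show([.5412,.0126,.13],-.157)
E
```

```text
t 7.10 pos [0.4415 0.2973 0.1317] open 0.0555 F [-0.5  0.9 -1.6]
turn deg [-40.87   0.07  -0.1 ] shift [ 0.0017 -0.2657  0.143 ]
```

Call:
arm_command([
  [-8.2,0,0,0,0,0,0.03],
  [-8.2,0,0,0,0,0,0.03],
  [-8.2,0,0,0,0,0,0.03],
  [-8.2,0,0,0,0,0,0.03],
  [-8.1,0,0,0,0,0,0.03],
  [0,0,0,0,-0.0332,0.0179,0.03],
  [0,0,0,0,-0.0332,0.0179,0.03],
  [0,0,0,0,-0.0332,0.0179,0.03],
])

```text
clock: 7.9
ee_pos: [0.477, 0.1889, 0.1277]
orientation: [0.703, 0.054, 0.707, -0.056]
wrist_force: [0.5, 0.1, -2.0]
opening: 0.0554
```

Call:
arm_command([
  [0,0,0,0,-0.0332,0.0179,0.03],
  [0,0,0,0,-0.0332,0.0179,0.03],
  [0,0,0,0,-0.0332,0.0179,0.03],
  [0,0,0,0,-0.0332,0.0179,0.03],
  [0,0,0,0,-0.0332,0.0179,0.03],
  [0,0,0,0,0,0,0.03],
  [0,0,0,0,0,0,0.03],
])

```text
clock: 8.6
ee_pos: [0.5397, 0.012, 0.1282]
orientation: [0.703, 0.056, 0.707, -0.056]
wrist_force: [0.3, 0.5, -1.1]
opening: 0.0554
```

```bash
python3 - <<'E'
from plan import *
show([.5412,.0126,.02],-.157)
a=grab_frame("scene");crop(a,190,140,290,240,6,"g4")
b=grab_frame("top");crop(b,195,150,295,220,8,"g4t")
E
```

```text
t 8.60 pos [0.5397 0.012  0.1282] open 0.0554 F [ 0.3  0.5 -1.1]
turn deg [-0.09 -0.27  0.  ] shift [0.1082 0.0008 0.0014]
```

View pics/g4.png

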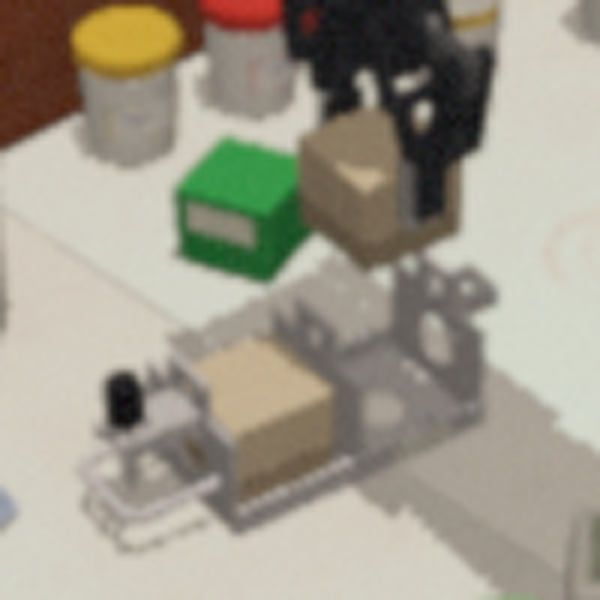

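View pics/g4t.png

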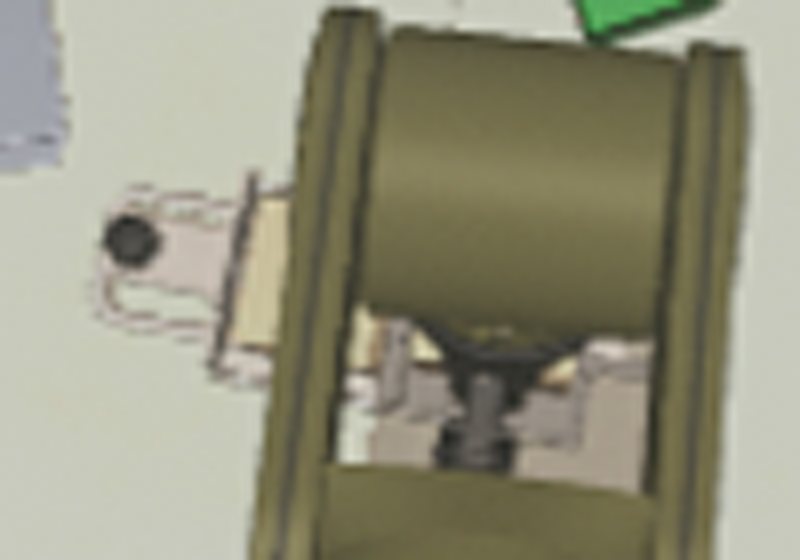

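```bash
python3 - <<'E'
from h import *
a=grab_frame("scene")
im=cv2.resize(a["pixels"][140:240,190:290],None,fx=8,fy=8,interpolation=cv2.INTER_CUBIC)
P=telemetry.read_state()["ee_pos"];th=-.157
def Rz(t):return np.array([[np.cos(t),-np.sin(t),0],[np.sin(t),np.cos(t),0],[0,0,1]])
def box(c,x0,x1,y0,y1,z0,z1,col):
    Q=[(x,y,z) for x in(x0,x1) for y in(y0,y1) for z in(z0,z1)]
    W=proj(a,np.array(Q)@Rz(th).T+c); W=(W-[190,140]+.5)*8-.5
    for i in range(8):
        for j in range(i):
            if sum(np.array(Q[i])!=np.array(Q[j]))==1: cv2.line(im,tuple(int(v) for v in W[i]),tuple(int(v) for v in W[j]),col,1)
box([P[0],P[1],P[2]-.0172],-.028,.028,-.028,.028,0,.048,(0,0,255))
for C,col in (([.5467,.0474,0],(0,0,255)),([.5487,.0493,0],(0,255,0))):
    for y in(-.07,0,.07):
        box(C,-.037,.037,y-.0015,y+.0015,0,.056,col);box(C,-.016,.016,y-.002,y+.002,.051,.075,col)
    box(C,-.012,.012,-.098,-.072,.0525,.0565,col)
cv2.imwrite("pics/g5.png",im[0:,100:][:, :700])
cv2.imwrite("pics/g5.png",im[:600])
E
```

```text
(no output)
```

View pics/g5.png

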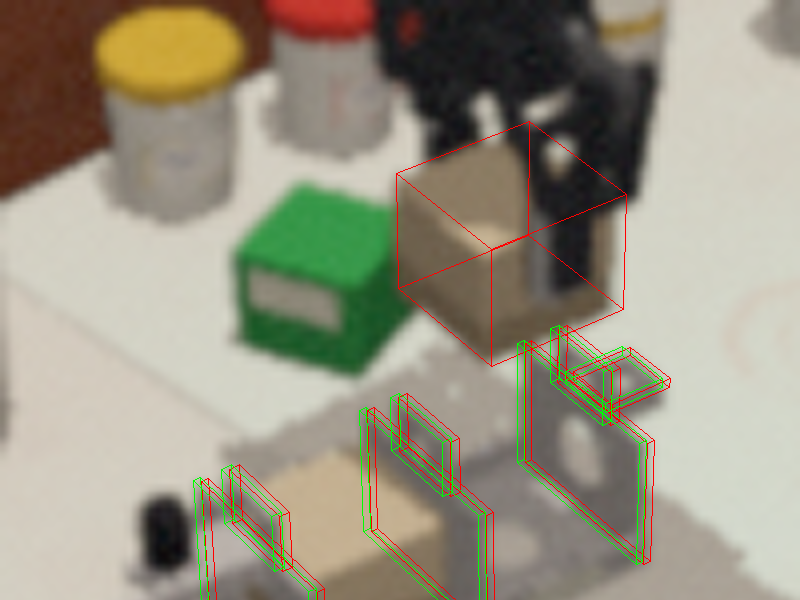

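Call:
arm_command([
  [0,-0.3,0,0,0.0008,0.0014,0.03],
  [0,0,0,0.02,0,0,0.03],
  [0,0,0,0.02,0,0,0.03],
  [0,0,0,0.015,0,0,0.03],
  [0,0,0,0.01,0,0,0.03],
  [0,0,0,0,0,0,0.03],
])

```text
clock: 9.35
ee_pos: [0.5417, 0.0134, 0.064]
orientation: [0.706, 0.055, 0.704, -0.055]
wrist_force: [0.4, -0.8, -2.0]
opening: 0.0554
```

```bash
python3 - <<'E'
from plan import *
show([.5412,.0126,.0205],-.157)
a=grab_frame("scene");crop(a,190,140,290,240,6,"g6")
E
```

```text
t 9.35 pos [0.5417 0.0134 0.064 ] open 0.0554 F [ 0.4 -0.8 -2. ]
turn deg [0.05 0.11 0.02] shift [ 0.0435 -0.0009 -0.0004]
```

View pics/g6.png

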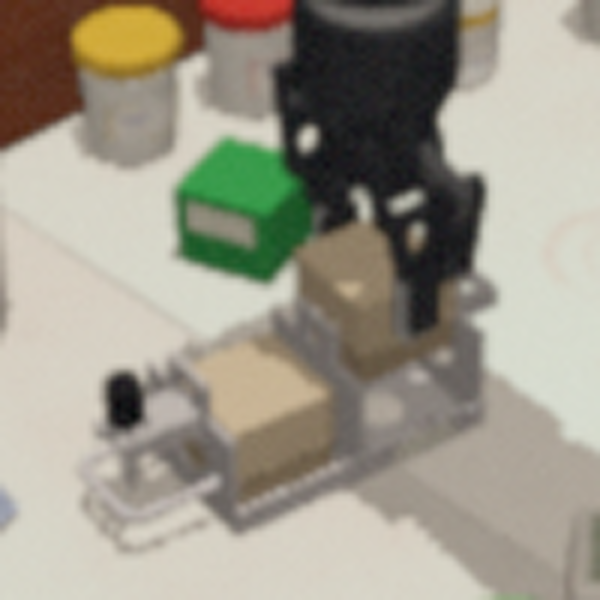

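Call:
arm_command([
  [0,0,0,0.015,-0.0005,0,0.03],
  [0,0,0,0.013,0,0,0.03],
  [0,0,0,0.008,0,0,0.03],
  [0,0,0,0.005,0,0,0.03],
  [0,0,0,0,0,0,0.03],
])

```text
clock: 9.9
ee_pos: [0.5423, 0.0125, 0.0236]
orientation: [0.706, 0.055, 0.704, -0.056]
wrist_force: [-0.0, -0.1, -0.7]
opening: 0.0552
```

```bash
python3 - <<'E'
from plan import *
show([.5412,.0126,.0205],-.157)
a=grab_frame("scene");crop(a,190,140,290,240,6,"g7")
E
```

```text
t 9.90 pos [0.5423 0.0125 0.0236] open 0.0552 F [-0.  -0.1 -0.7]
turn deg [0.01 0.17 0.01] shift [ 0.0031 -0.0001 -0.0011]
```

View pics/g7.png

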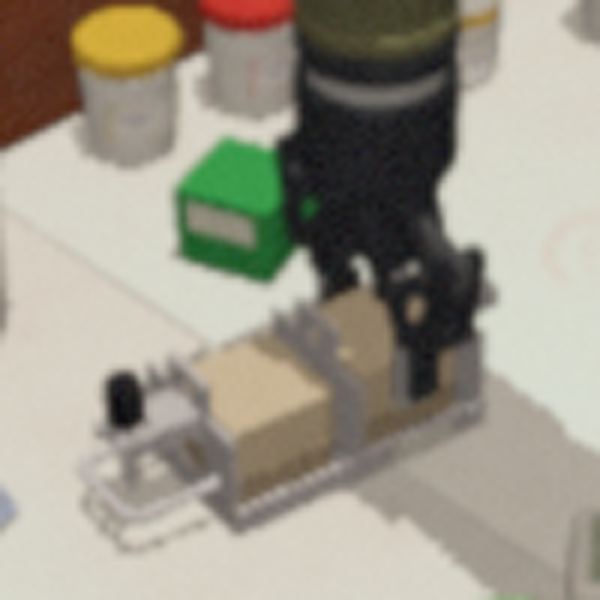

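Call:
arm_command([
  [0,0,0,0.002,0,0,0.03],
  [0,0,0,0.001,0,0,0.03],
  [0,0,0,0,0,0,0.03],
])

```text
clock: 10.25
ee_pos: [0.5433, 0.0125, 0.022]
orientation: [0.707, 0.055, 0.703, -0.055]
wrist_force: [0.8, -0.3, -1.2]
opening: 0.0552
```

Call:
arm_command([
  [0,0,0,0.001,0,-0.001,0.03],
  [0,0,0,0.001,0,0,0.03],
  [0,0,0,0,0,0,0.03],
])

```text
clock: 10.55
ee_pos: [0.5423, 0.0126, 0.0203]
orientation: [0.707, 0.055, 0.703, -0.055]
wrist_force: [-2.0, -0.3, 2.7]
opening: 0.0553
```

Call:
arm_command([
  [0,0,0,0,0,0,0.075],
  [0,0,0,0,0,0,0.075],
  [0,0,0,0,0,0,0.075],
  [0,0,0,0,0,0,0.075],
])

```text
clock: 10.95
ee_pos: [0.5422, 0.0126, 0.0198]
orientation: [0.707, 0.055, 0.703, -0.055]
wrist_force: [-0.2, 0.3, -0.2]
opening: 0.0747
```

Call:
arm_command([
  [0,0,0,-0.02,0,0,0.075],
  [0,0,0,-0.04,0,0,0.075],
  [0,0,0,-0.05,0,0,0.075],
  [0,0,0,-0.05,0,0,0.075],
  [0,0,0,0,0,0,0.075],
])

```text
clock: 11.45
ee_pos: [0.5464, 0.0124, 0.1893]
orientation: [0.712, 0.055, 0.697, -0.055]
wrist_force: [0.6, 1.0, 0.4]
opening: 0.075
```

```bash
python3 - <<'E'
from plan import *
show([.4458,-.3595,.15],-.093)
a=grab_frame("scene");crop(a,190,140,290,240,6,"g8")
E
```

```text
t 11.45 pos [0.5464 0.0124 0.1893] open 0.075 F [0.6 1.  0.4]
turn deg [-3.64  1.23 -0.04] shift [ 0.0393 -0.3797 -0.0656]
```

View pics/g8.png

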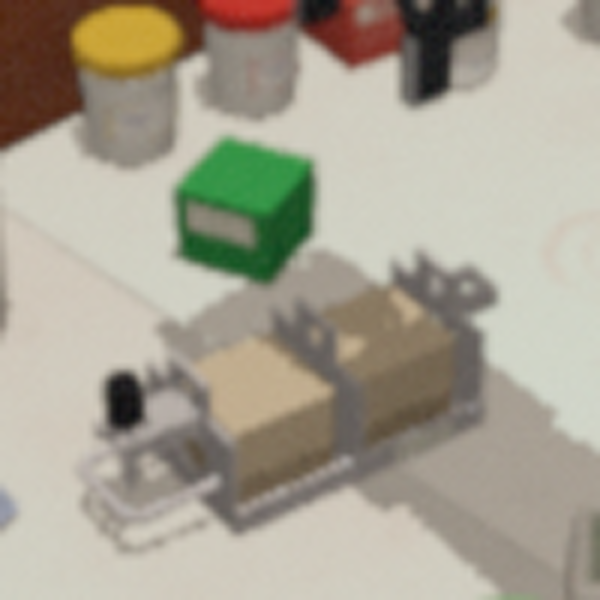

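Call:
arm_command([
  [-3.64,1.23,0,0,0,0,0.055],
  [0,0,0,0.004,-0.0422,-0.0073,0.055],
  [0,0,0,0.004,-0.0422,-0.0073,0.055],
  [0,0,0,0.004,-0.0422,-0.0073,0.055],
  [0,0,0,0.004,-0.0422,-0.0073,0.055],
  [0,0,0,0.004,-0.0422,-0.0073,0.055],
  [0,0,0,0.004,-0.0422,-0.0073,0.055],
  [0,0,0,0.004,-0.0422,-0.0073,0.055],
])

```text
clock: 12.3
ee_pos: [0.461, -0.2775, 0.1504]
orientation: [0.7, 0.034, 0.713, -0.032]
wrist_force: [0.8, -0.5, -0.2]
opening: 0.0552
```

Call:
arm_command([
  [0,0,0,0.004,-0.0422,-0.0073,0.055],
  [0,0,0,0.004,-0.0422,-0.0073,0.055],
  [0,0,0,0.02,0,0,0.055],
  [0,0,0,0.02,0,0,0.055],
  [0,0,0,0,0,0,0.055],
])

```text
clock: 12.8
ee_pos: [0.4365, -0.3571, 0.0995]
orientation: [0.698, 0.036, 0.715, -0.031]
wrist_force: [-0.7, -0.5, -0.9]
opening: 0.0552
```

```bash
python3 - <<'E'
from plan import *
show([.4458,-.3595,.1],-.093)
a=grab_frame("scene");b=grab_frame("top");crop(a,300,110,400,210,6,"g9");crop(b,290,180,410,260,6,"g9t")
E
```

```text
t 12.80 pos [ 0.4365 -0.3571  0.0995] open 0.0552 F [-0.7 -0.5 -0.9]
turn deg [-0.06 -1.35 -0.37] shift [-0.0005 -0.0016  0.0095]
```

View pics/g9.png

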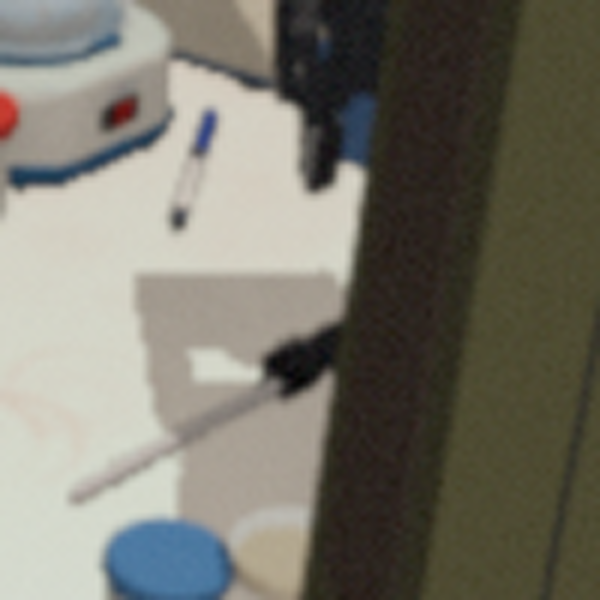

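View pics/g9t.png

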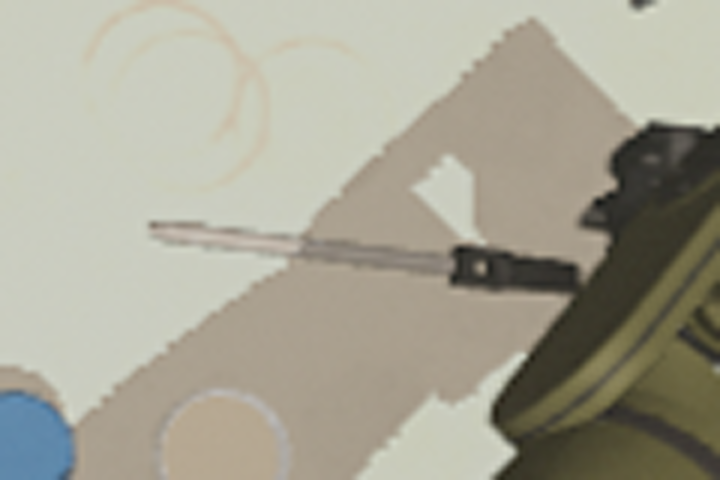

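Call:
arm_command([
  [0,-1.35,-0.37,0,-0.0016,0.0095,0.055],
  [0,0,0,0.025,0,0,0.055],
  [0,0,0,0.025,0,0,0.055],
  [0,0,0,0,0,0,0.055],
])

```text
clock: 13.3
ee_pos: [0.4481, -0.3602, 0.0522]
orientation: [0.708, 0.031, 0.705, -0.034]
wrist_force: [-0.4, -0.2, -0.7]
opening: 0.055
```

```bash
python3 - <<'E'
from plan import *
show([.4458,-.3595,.003],-.095)
b=grab_frame("top");crop(b,290,180,410,260,6,"g10t")
E
```

```text
t 13.30 pos [ 0.4481 -0.3602  0.0522] open 0.055 F [-0.4 -0.2 -0.7]
turn deg [0.15 0.24 0.18] shift [ 0.0492  0.0005 -0.0024]
```

View pics/g10t.png

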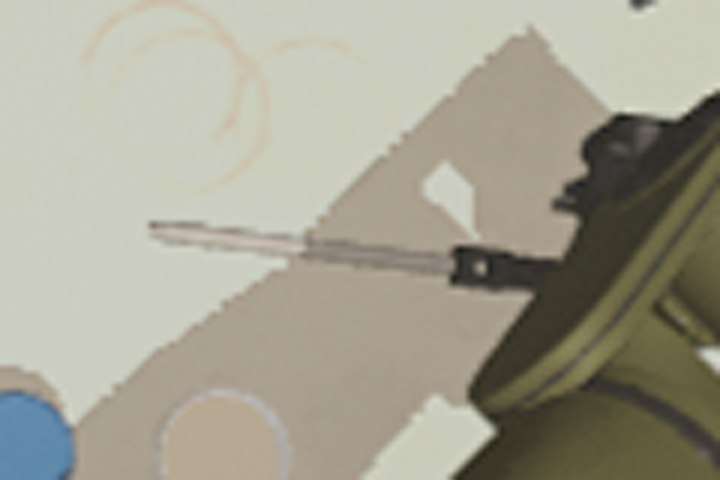

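Call:
arm_command([
  [0,0.24,0.18,0.015,0.0005,-0.0024,0.055],
  [0,0,0,0.015,0,0,0.055],
  [0,0,0,0.01,0,0,0.055],
  [0,0,0,0.006,0,0,0.055],
  [0,0,0,0,0,0,0.055],
])

```text
clock: 13.85
ee_pos: [0.4462, -0.3608, 0.0072]
orientation: [0.707, 0.032, 0.706, -0.033]
wrist_force: [-0.5, -0.3, -0.4]
opening: 0.0546
```

```bash
python3 - <<'E'
from plan import *
show([.4458,-.3595,.004],-.095)
E
```

```text
t 13.85 pos [ 0.4462 -0.3608  0.0072] open 0.0546 F [-0.5 -0.3 -0.4]
turn deg [0.11 0.08 0.08] shift [ 0.0032  0.0013 -0.0006]
```

Call:
arm_command([
  [0,0,0,0.002,0.0013,0,0.04],
  [0,0,0,0,0,0,0.01],
  [0,0,0,0,0,0,0.01],
  [0,0,0,0,0,0,0.01],
  [0,0,0,0,0,0,0.01],
  [0,0,0,0,0,0,0.01],
  [0,0,0,0,0,0,0.01],
], force=60)

```text
clock: 14.55
ee_pos: [0.4475, -0.3606, 0.0072]
orientation: [0.708, 0.032, 0.705, -0.034]
wrist_force: [-0.0, 0.4, 3.6]
opening: 0.0145
```

Call:
arm_command([
  [0,0,0,-0.01,0,0,0.01],
  [0,0,0,-0.03,0,0,0.01],
  [0,0,0,-0.04,0,0,0.01],
  [0,0,0,-0.03,0,0,0.01],
  [0,0,0,0,0,0,0.01],
])

```text
clock: 15.05
ee_pos: [0.4491, -0.3621, 0.1225]
orientation: [0.71, 0.029, 0.703, -0.036]
wrist_force: [0.5, -0.6, -0.8]
opening: 0.0146
```

```bash
python3 - <<'E'
from plan import *
show([.5004,-.245,.11],-.157)
b=grab_frame("top");crop(b,290,180,410,260,6,"g11t")
a=grab_frame("scene");crop(a,300,110,400,210,6,"g11")
E
```

```text
t 15.05 pos [ 0.4491 -0.3621  0.1225] open 0.0146 F [ 0.5 -0.6 -0.8]
turn deg [3.67 0.63 0.5 ] shift [0.0125 0.1237 0.0324]
```

View pics/g11t.png

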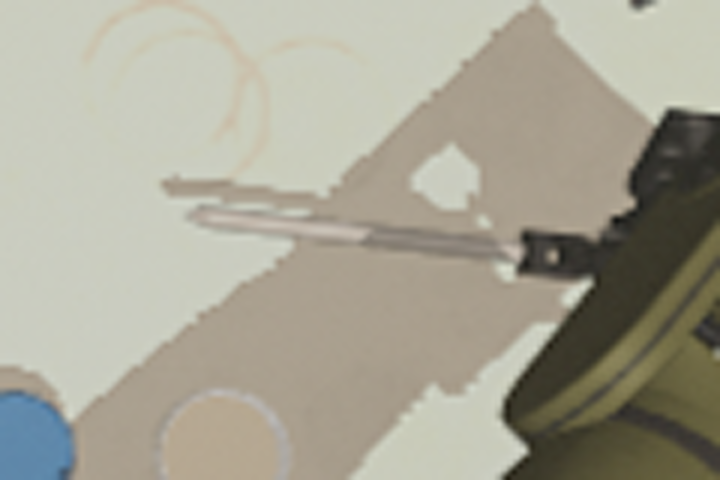

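View pics/g11.png

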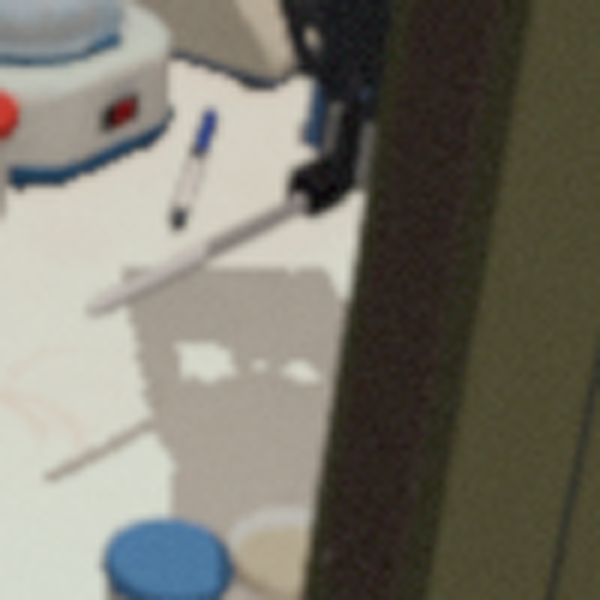

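Call:
arm_command([
  [3.67,0.63,0.5,0,0,0,0.01],
  [0,0,0,0.002,0.031,0.008,0.01],
  [0,0,0,0.002,0.031,0.008,0.01],
  [0,0,0,0.002,0.031,0.008,0.01],
  [0,0,0,0.002,0.031,0.008,0.01],
  [0,0,0,0,0,0,0.01],
  [0,0,0,0,0,0,0.01],
])

```text
clock: 15.85
ee_pos: [0.4965, -0.2412, 0.1068]
orientation: [0.701, 0.058, 0.709, -0.052]
wrist_force: [-0.2, 0.4, -0.5]
opening: 0.0145
```

```bash
python3 - <<'E'
from plan import *
show([.5004,-.245,.1],-.157)
b=grab_frame("top");crop(b,230,150,370,250,5.7,"g12t")
a=grab_frame("scene");crop(a,230,110,360,210,6,"g12")
cv2.imwrite("pics/raw_a12.png",a["pixels"]);cv2.imwrite("pics/raw_b12.png",b["pixels"])
P,R,s=pose();print(R.as_matrix().round(4))
E
```

```text
t 15.85 pos [ 0.4965 -0.2412  0.1068] open 0.0145 F [-0.2  0.4 -0.5]
turn deg [ 0.08 -0.68 -0.38] shift [ 0.0068 -0.0032  0.0044]
[[-0.0089  0.1571  0.9875]
 [ 0.0076  0.9876 -0.157 ]
 [-0.9999  0.0061 -0.01  ]]
```

View pics/g12t.png

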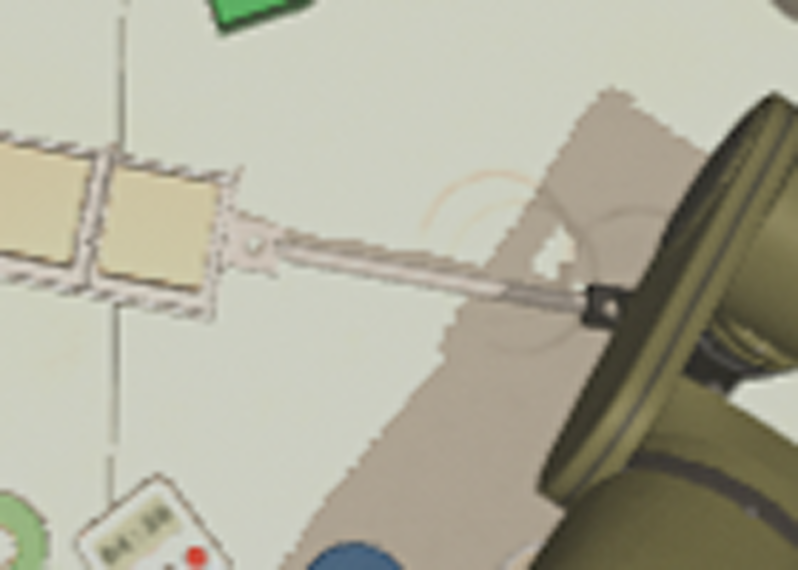

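View pics/g12.png

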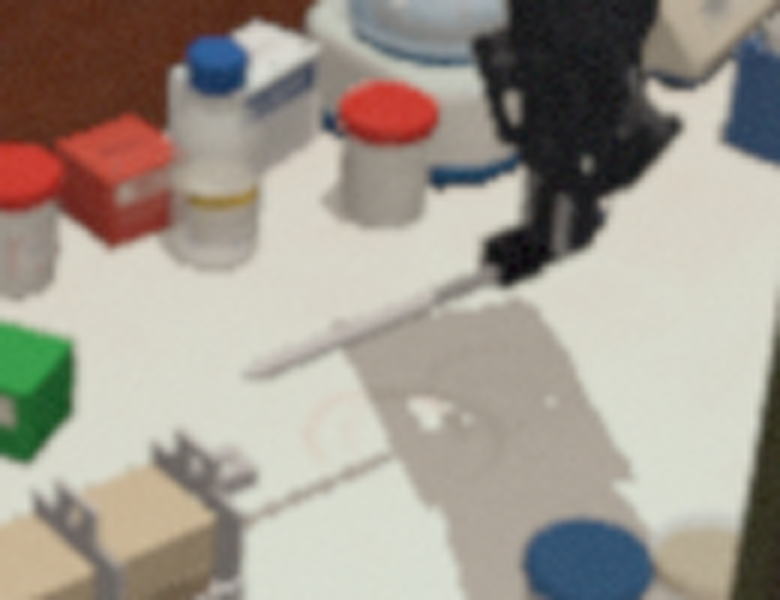

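Call:
arm_command([
  [0,-0.68,-0.38,0,-0.018,0.0045,0.01],
  [0,0,0,0.015,0,0,0.01],
  [0,0,0,0.015,0,0,0.01],
  [0,0,0,0.01,0,0,0.01],
  [0,0,0,0,0,0,0.01],
  [0,0,0,0,0,0,0.01],
])

```text
clock: 16.55
ee_pos: [0.499, -0.2605, 0.068]
orientation: [0.706, 0.055, 0.704, -0.056]
wrist_force: [0.8, -0.1, -0.2]
opening: 0.0146
```

```bash
cat > shot.py <<'E'
import sys
from plan import *
n=sys.argv[1]; A=[int(v) for v in sys.argv[2:6]]; B=[int(v) for v in sys.argv[6:10]]
a=grab_frame("scene");b=grab_frame("top")
for k,f,c in(("a",a,A),("b",b,B)):
    np.savez(f"pics/{k}{n}.npz",**{q:np.array(f[q]) for q in f})
    s=min(800/(c[2]-c[0]),600/(c[3]-c[1]));s=int(s);crop(f,*c,s,k+n);print(k,"origin",c[:2],"scale",s)
P,R,s=pose();d=P-np.array([.5467,.0474,0]);c,q=np.cos(-.157),np.sin(-.157)
print("t",s["clock"],"tcp",P.round(4),"rack xy mm",np.round([1e3*(c*d[0]+q*d[1]),1e3*(-q*d[0]+c*d[1]),1e3*P[2]],1),"F",s["wrist_force"].round(1),"T",s["ft_torque"].round(2),"open",round(s["opening"],4))
rv=np.degrees((R.inv()*min((down(-.157+k*np.pi) for k in(0,1)),key=lambda T:(R.inv()*T).magnitude())).as_rotvec());print("turn to square",rv.round(2))
E
python3 shot.py 13 225 130 335 212 225 165 355 235
```

```text
a origin [225, 130] scale 7
b origin [225, 165] scale 6
t 16.65 tcp [ 0.4999 -0.2609  0.0693] rack xy mm [   2.  -311.8   69.3] F [ 0.6  0.1 -1.7] T [-0.09  0.04  0.08] open 0.0145
turn to square [0.01 0.27 0.08]
```

View pics/a13.png

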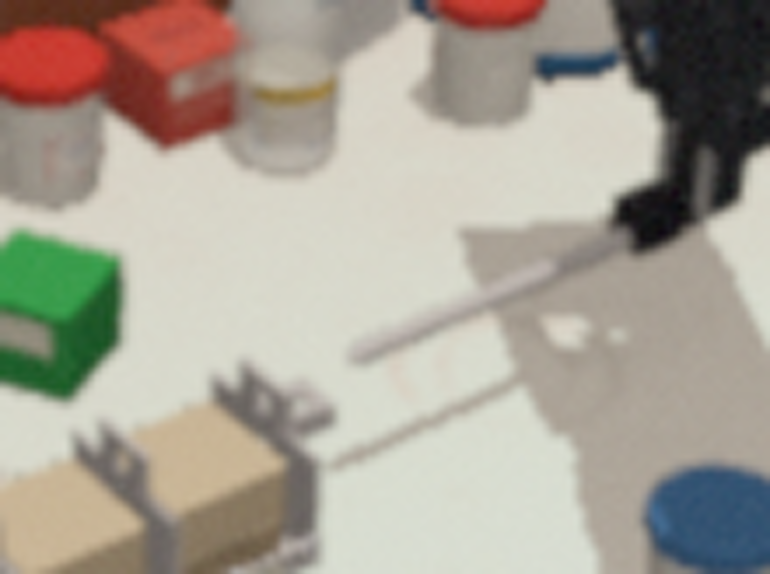

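View pics/b13.png

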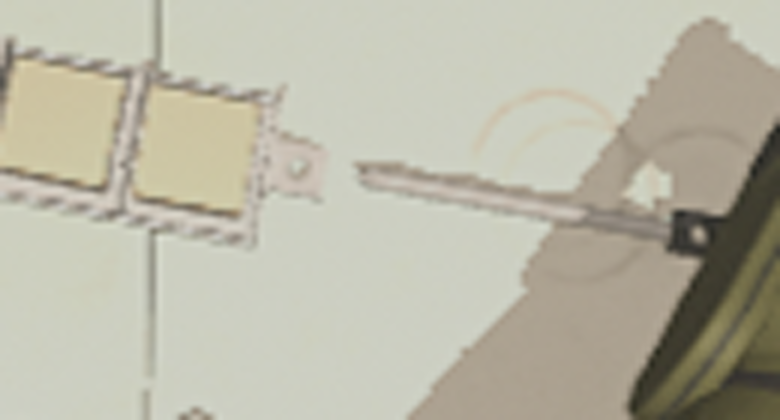

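```bash
cat > ld.py <<'E'
from h import *
def ld(n): return {k:(v if v.ndim else v.item()) for k,v in np.load(f"pics/{n}.npz").items()}
E
python3 - <<'E'
from ld import *
b=ld("b13");crop(b,220,165,290,210,11,"z1");crop(b,275,180,345,225,11,"z2")
E
```

```text
(no output)
```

View pics/z1.png

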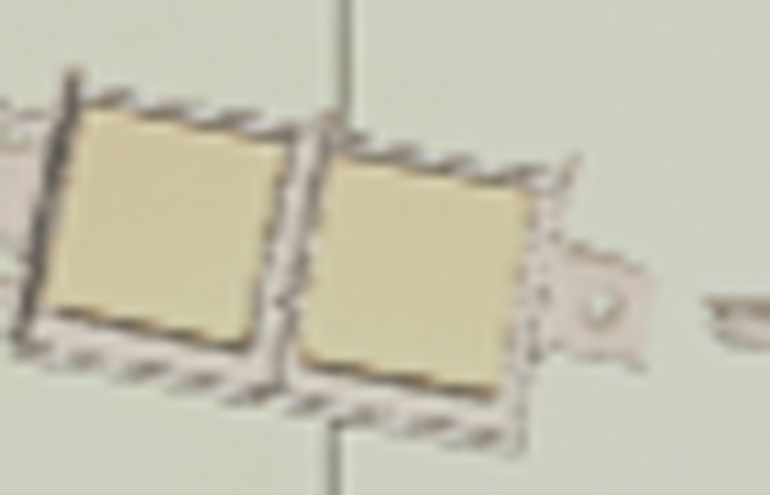

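View pics/z2.png

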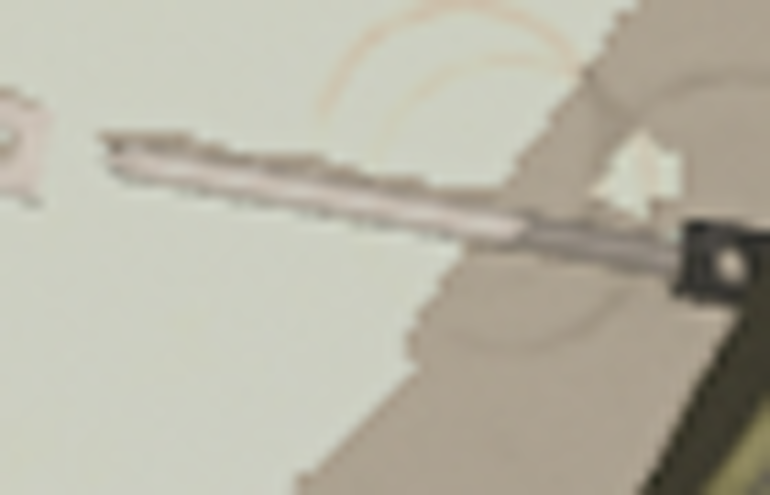

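```bash
python3 - <<'E'
from ld import *
np.set_printoptions(precision=4,suppress=True)
b=ld("b13");a=ld("a13")
u=lambda x,y,o,s:(o[0]+(x+.5)/s-.5,o[1]+(y+.5)/s-.5)
O=(220,165);Q=(275,180)
pl=[at_z(b,u(46,210,O,11),.056),at_z(b,u(306,254,O,11),.056),at_z(b,u(603,306,O,11),.0565)]
print(np.array(pl))
v=np.polyfit([p[1] for p in pl],[p[0] for p in pl],1);print("rack axis top: slope",v[0],"yaw",-np.arctan(v[0]))
print([round(1e3*np.hypot(*(pl[i]-pl[j])[:2]),1) for i,j in((0,1),(1,2))],"expect 70(71),85")
for x,y,z in((108,157,.067),(300,192,.067),(450,220,.067),(685,262,.067),(733,264,.084)):
    p=at_z(b,u(x,y,Q,11),z);print("rod",p,"lateral off mm",1e3*(p[0]-np.polyval(v,p[1]))*np.cos(.157))
# scene: predicted line of holes under candidate rack pose and rod under hand pose
P=np.array([.4999,-.2609,.0693]);c,s=np.cos(-.157),np.sin(-.157);yv=np.array([-s,c,0])
for t in(.044,.199): print("scene rod pred",(proj(a,P+yv*t-[0,0,.0022])[0]-[225,130]+.5)*7-.5,"top",(proj(b,P+yv*t-[0,0,.0022])[0]-Q+.5)*11-.5)
for C in([.5467,.0474],[.5487,.0493],[.5447,.045]):
  for y in(-.072,0,-.085): 
    X=np.array([C[0],C[1],.063])+yv*y
    print(C,y,"scene",(proj(a,X)[0]-[225,130]+.5)*7-.5,"top",(proj(b,X-[0,0,.0065])[0]-O+.5)*11-.5)
E
```

```text
[[ 0.5547  0.1128  0.056 ]
 [ 0.5446  0.0429  0.056 ]
 [ 0.5326 -0.0369  0.0565]]
rack axis top: slope 0.14830202108678311 yaw -0.1472289203136207
[np.float64(70.6), np.float64(80.6)] expect 70(71),85
rod [ 0.528  -0.0656  0.067 ] lateral off mm -0.39852478755969345
rod [ 0.5199 -0.1166  0.067 ] lateral off mm -0.8775075903467832
rod [ 0.5135 -0.1565  0.067 ] lateral off mm -1.4233603550134326
rod [ 0.5038 -0.2188  0.067 ] lateral off mm -1.78889256746391
rod [ 0.5023 -0.2281  0.084 ] lateral off mm -1.9559216671729234
scene rod pred [627.3914 232.1449] top [679.8522 250.7601]
scene rod pred [349.6453 352.4392] top [103.4891 145.4209]
[0.5467, 0.0474] -0.072 scene [274.0623 396.6715] top [554.0358 294.0643]
[0.5467, 0.0474] 0 scene [130.3795 459.2078] top [289.2431 245.6618]
[0.5467, 0.0474] -0.085 scene [299.2144 385.7243] top [601.8819 302.8103]
[0.5487, 0.0493] -0.072 scene [267.3731 396.5477] top [547.0886 286.4509]
[0.5487, 0.0493] 0 scene [123.5199 459.0774] top [282.3427 238.061 ]
[0.5487, 0.0493] -0.085 scene [292.5551 385.6016] top [594.9263 295.1946]
[0.5447, 0.045] -0.072 scene [281.5971 396.2855] top [562.8545 301.7263]
[0.5447, 0.045] 0 scene [138.1393 458.801 ] top [298.0144 253.3112]
[0.5447, 0.045] -0.085 scene [306.71   385.3419] top [610.7092 310.4745]
```

```bash
python3 - <<'E'
from ld import *
b=ld("b13")
crop(b,195,165,275,205,10,"z3")
E
```

```text
(no output)
```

View pics/z3.png

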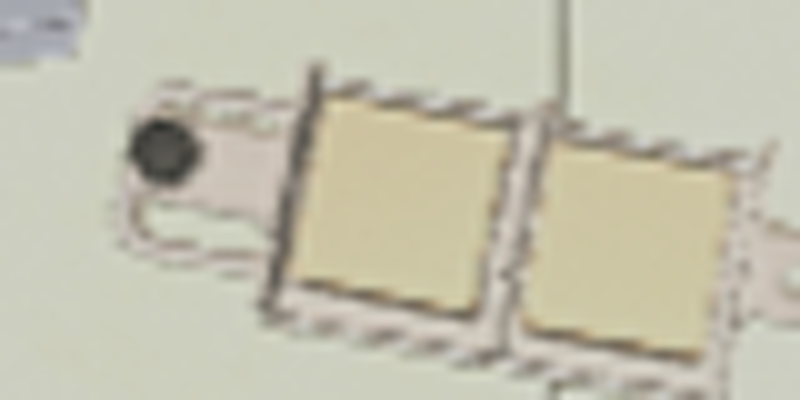

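```bash
python3 - <<'E'
from ld import *
b=ld("b13")
L=at_z(b,(274.36,192.36),.0565)
for px in((211.05,179.75),(211.05,179.95)):
  for z in(.0835,.075):
    p=at_z(b,px,z);d=p-L;print(p,1e3*np.hypot(*d[:2]),-np.arctan2(d[0],d[1]))
E
```

```text
[0.56186929 0.1476841  0.0835    ] 186.8546783509143 -0.15744759621018195
[0.5629423  0.14854562 0.075     ] 187.87606420098365 -0.16236920165453464
[0.56128846 0.1476637  0.0835    ] 186.74433324250558 -0.15439287333817292
[0.56235743 0.14852509 0.075     ] 187.7621270622602 -0.15931292023496124
```

Call:
arm_command([
  [0,0.27,0,0.004,0,0,0.01],
  [0,0,0,0,0,0,0.01],
  [0,0,0,0,0,0,0.01],
])

```text
clock: 16.95
ee_pos: [0.4996, -0.2608, 0.065]
orientation: [0.705, 0.055, 0.705, -0.056]
wrist_force: [-0.1, -0.2, -0.8]
opening: 0.0146
```

```bash
sed -i 's/\.5467,\.0474,0/.548,.0485,0/' shot.py; python3 shot.py 14 225 130 335 212 225 165 355 235
```

```text
a origin [225, 130] scale 7
b origin [225, 165] scale 6
t 17.05 tcp [ 0.4996 -0.2609  0.0651] rack xy mm [   0.6 -313.2   65.1] F [ 0.   0.  -0.2] T [-0.12 -0.03 -0.02] open 0.0144
turn to square [-0.   -0.02  0.07]
```

View pics/a14.png

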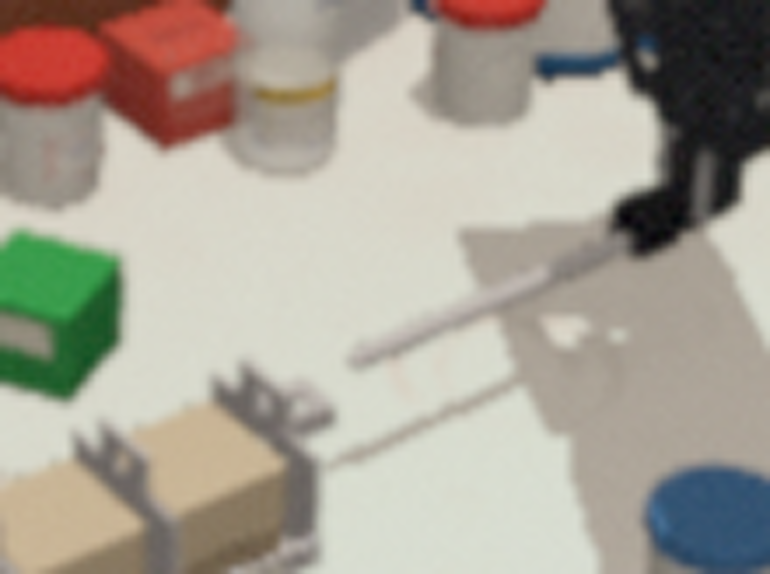

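```bash
python3 - <<'E'
from ld import *
for n in("a13","a14"):
    a=ld(n);crop(a,232,163,320,203,9,"z"+n)
E
```

```text
(no output)
```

View pics/za13.png

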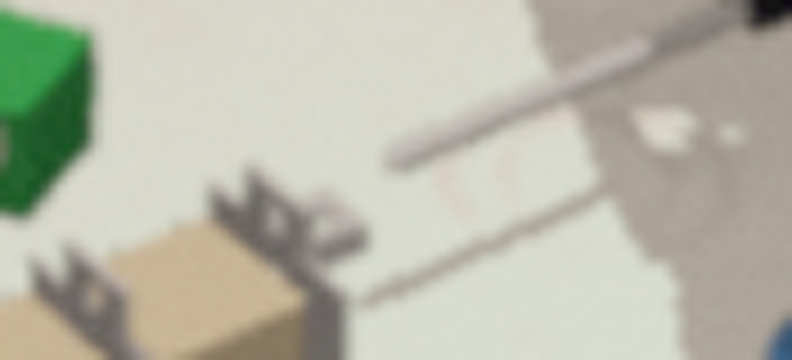

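View pics/za14.png

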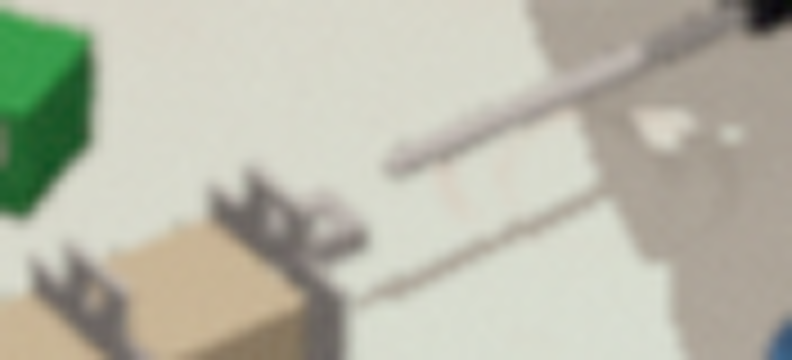

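```bash
python3 - <<'E'
from ld import *
b=ld("b14");crop(b,265,175,345,215,10,"zb14");b=ld("b13");crop(b,265,175,345,215,10,"zb13")
A=cv2.imread("pics/zb13.png");B=cv2.imread("pics/zb14.png");cv2.imwrite("pics/zb.png",np.vstack([A[:290],B[:290]]))
E
```

```text
(no output)
```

View pics/zb.png

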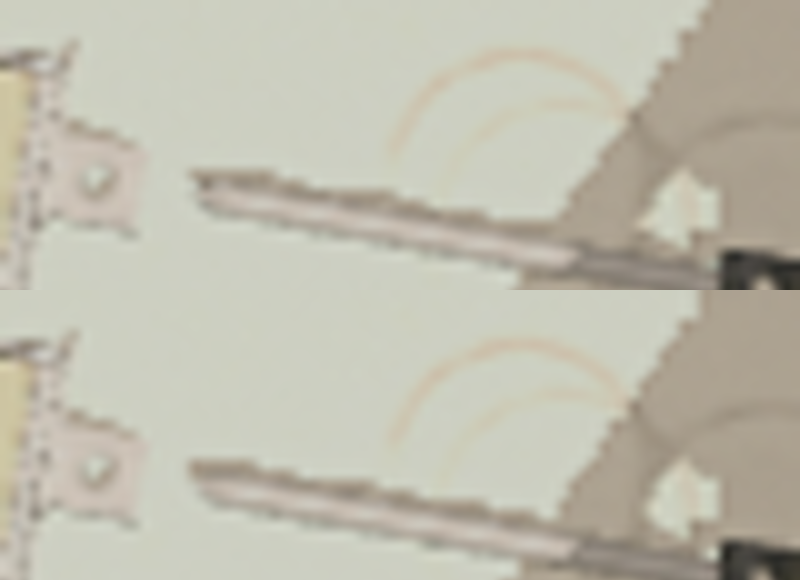

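Call:
arm_command([
  [0,0,0,0,0.01,0,0.01],
  [0,0,0,0,0.01,0,0.01],
  [0,0,0,0,0.01,0,0.01],
  [0,0,0,0,0,0,0.01],
  [0,0,0,0,0,0,0.01],
])

```text
clock: 17.55
ee_pos: [0.5043, -0.2307, 0.0649]
orientation: [0.705, 0.055, 0.705, -0.056]
wrist_force: [0.3, -0.2, -1.2]
opening: 0.0145
```

```bash
python3 shot.py 15 232 155 312 205 250 170 330 220
```

```text
a origin [232, 155] scale 10
b origin [250, 170] scale 10
t 17.65 tcp [ 0.5043 -0.2313  0.065 ] rack xy mm [   0.5 -283.2   65. ] F [ 1.   0.3 -1.6] T [-0.09  0.03 -0.07] open 0.0141
turn to square [ 0.   -0.03  0.07]
```

View pics/a15.png

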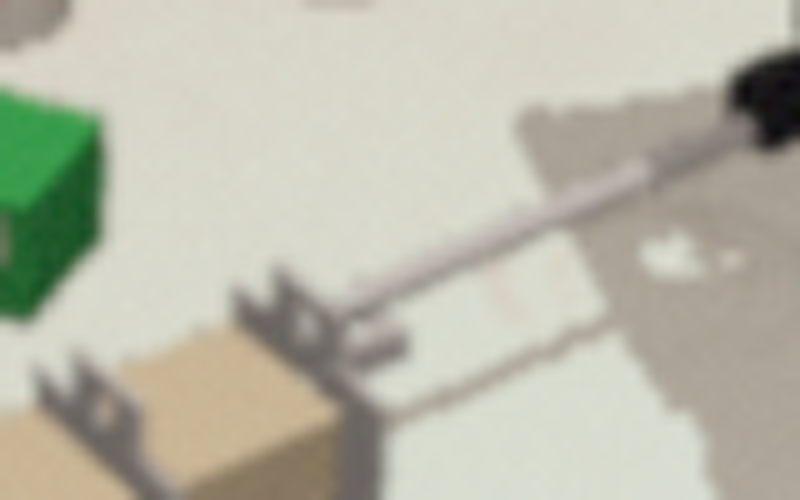

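View pics/b15.png

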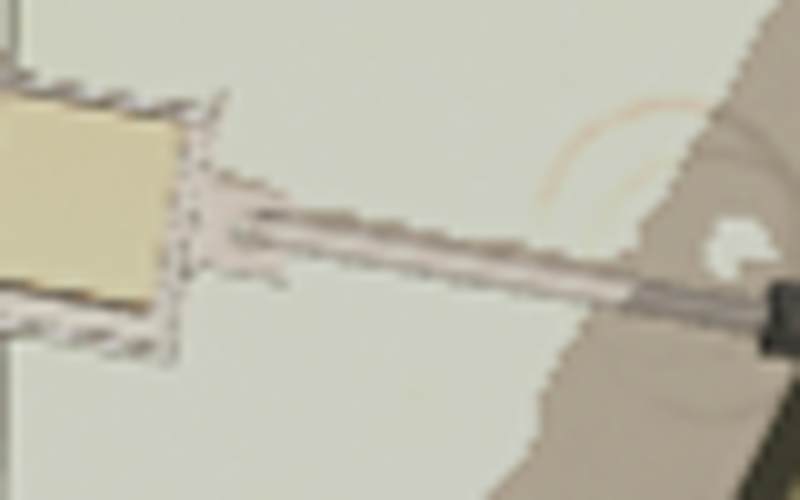

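Call:
arm_command([
  [0,0,0,0,0.005,0,0.01],
  [0,0,0,0,0.005,0,0.01],
  [0,0,0,0,0.005,0,0.01],
  [0,0,0,0,0,0,0.01],
])

```text
clock: 18.05
ee_pos: [0.5065, -0.2158, 0.0648]
orientation: [0.705, 0.055, 0.705, -0.056]
wrist_force: [0.0, 0.2, -0.0]
opening: 0.0141
```

```bash
python3 shot.py 16 232 155 312 205 250 170 330 220
```

```text
a origin [232, 155] scale 10
b origin [250, 170] scale 10
t 18.15 tcp [ 0.5066 -0.2162  0.0648] rack xy mm [   0.5 -267.9   64.8] F [ 0.1  0.5 -1.1] T [-0.12  0.01  0.06] open 0.0145
turn to square [ 0.02 -0.04  0.06]
```

View pics/a16.png

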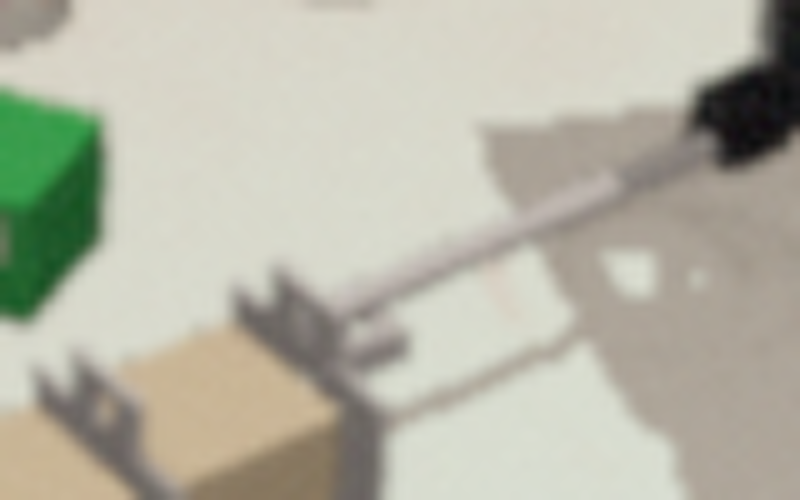

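View pics/b16.png

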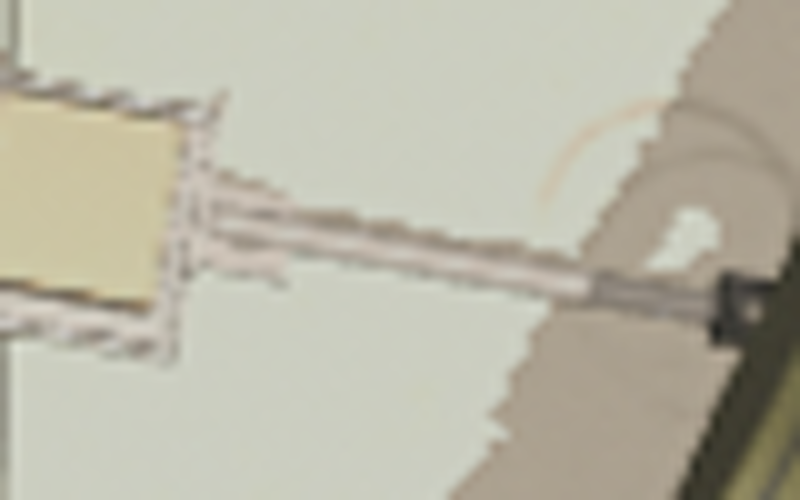

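Call:
arm_command([
  [0,0,0,0,0.004,0,0.01],
  [0,0,0,0,0.004,0,0.01],
  [0,0,0,0,0.004,0,0.01],
  [0,0,0,0,0,0,0.01],
])

```text
clock: 18.55
ee_pos: [0.5084, -0.204, 0.0648]
orientation: [0.705, 0.055, 0.705, -0.056]
wrist_force: [0.3, 0.3, -0.5]
opening: 0.0144
```

```bash
python3 shot.py 17 222 155 302 205 250 170 330 220
```

```text
a origin [222, 155] scale 10
b origin [250, 170] scale 10
t 18.65 tcp [ 0.5084 -0.2044  0.0648] rack xy mm [   0.5 -256.    64.8] F [-0.5 -0.1 -0.9] T [-0.1   0.02 -0.01] open 0.0142
turn to square [ 0.01 -0.04  0.06]
```

View pics/a17.png

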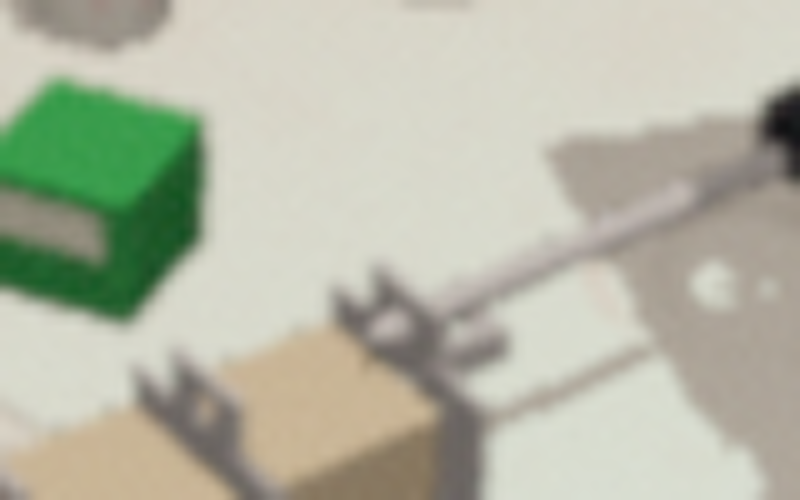

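Call:
arm_command([
  [0,0,0,0,0.008,0,0.01],
  [0,0,0,0,0.008,0,0.01],
  [0,0,0,0,0.008,0,0.01],
  [0,0,0,0,0.008,0,0.01],
  [0,0,0,0,0.008,0,0.01],
  [0,0,0,0,0.005,0,0.01],
  [0,0,0,0,0,0,0.01],
])

```text
clock: 19.35
ee_pos: [0.5155, -0.1593, 0.0648]
orientation: [0.705, 0.055, 0.705, -0.055]
wrist_force: [-0.2, -0.8, -0.6]
opening: 0.0144
```

```bash
python3 shot.py 18 212 155 292 205 235 160 315 210
```

```text
a origin [212, 155] scale 10
b origin [235, 160] scale 10
t 19.45 tcp [ 0.5155 -0.16    0.0648] rack xy mm [   0.5 -211.    64.8] F [-0.  -0.5 -0.9] T [0.01 0.01 0.03] open 0.0141
turn to square [ 0.01 -0.04  0.07]
```

View pics/a18.png

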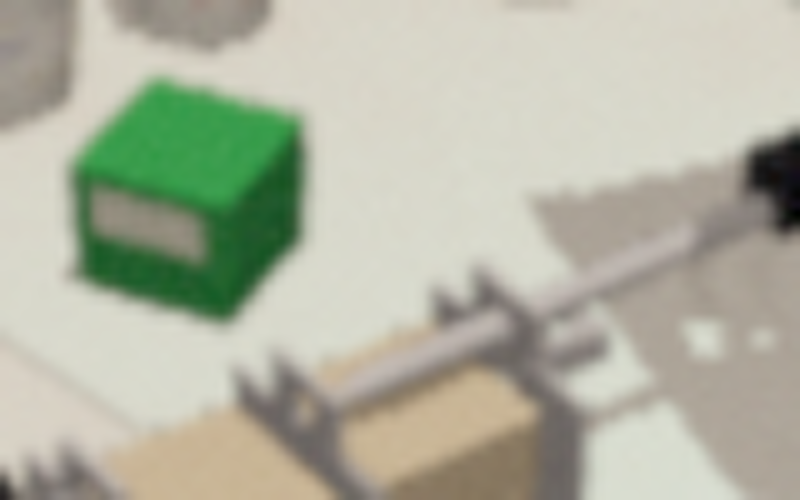

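View pics/b18.png

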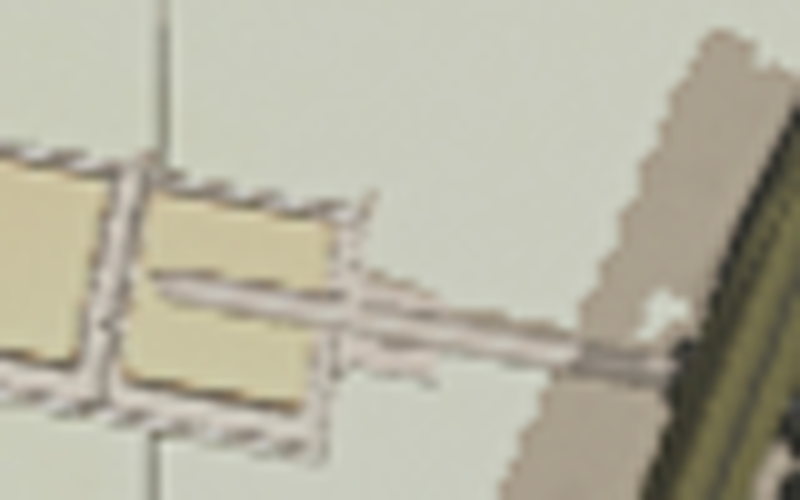

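Call:
arm_command([
  [0,0,0,0,0.005,0,0.01],
  [0,0,0,0,0.005,0,0.01],
  [0,0,0,0,0.005,0,0.01],
  [0,0,0,0,0.005,0,0.01],
  [0,0,0,0,0,0,0.01],
])

```text
clock: 19.95
ee_pos: [0.5186, -0.1397, 0.0647]
orientation: [0.705, 0.055, 0.705, -0.056]
wrist_force: [-0.4, -0.4, -0.7]
opening: 0.0143
```

```bash
python3 shot.py 19 212 155 292 205 235 160 315 210
```

```text
a origin [212, 155] scale 10
b origin [235, 160] scale 10
t 20.05 tcp [ 0.5186 -0.1401  0.0648] rack xy mm [   0.5 -190.9   64.8] F [-0.2  0.3 -1.1] T [-0.03 -0.01  0.04] open 0.0143
turn to square [ 0.02 -0.04  0.06]
```

View pics/a19.png

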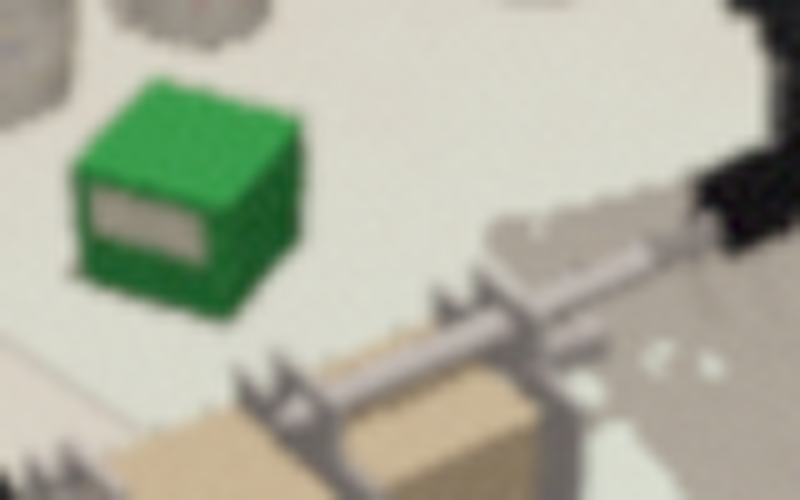

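Through the middle lug (nose at (290,410)), no load. On to the third.

Call:
arm_command([
  [0,0,0,0,0.007,0,0.01],
  [0,0,0,0,0.007,0,0.01],
  [0,0,0,0,0.007,0,0.01],
  [0,0,0,0,0.007,0,0.01],
  [0,0,0,0,0.007,0,0.01],
  [0,0,0,0,0.007,0,0.01],
  [0,0,0,0,0.005,0,0.01],
  [0,0,0,0,0,0,0.01],
])

```text
clock: 20.85
ee_pos: [0.526, -0.0931, 0.0647]
orientation: [0.705, 0.055, 0.705, -0.055]
wrist_force: [0.3, 0.2, -0.0]
opening: 0.0146
```

```bash
python3 shot.py 20 200 155 280 215 215 160 315 210
```

```text
a origin [200, 155] scale 10
b origin [215, 160] scale 8
t 20.95 tcp [ 0.5259 -0.0936  0.0647] rack xy mm [   0.4 -143.8   64.7] F [-1.2  0.   0.3] T [0.12 0.14 0.07] open 0.0143
turn to square [ 0.01 -0.06  0.04]
```

View pics/a20.png

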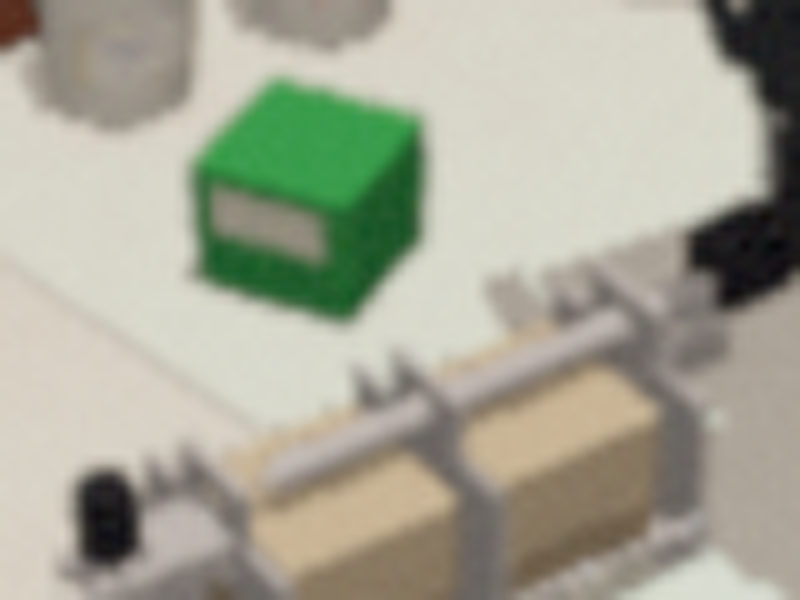

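View pics/b20.png

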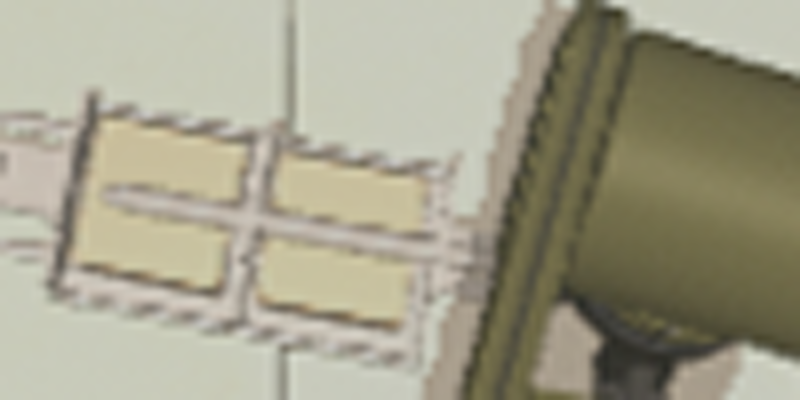

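Call:
arm_command([
  [0,0,0,0,0.005,0,0.01],
  [0,0,0,0,0.005,0,0.01],
  [0,0,0,0,0.005,0,0.01],
  [0,0,0,0,0.004,0,0.01],
  [0,0,0,0,0,0,0.01],
])

```text
clock: 21.45
ee_pos: [0.5289, -0.0743, 0.0646]
orientation: [0.705, 0.055, 0.705, -0.055]
wrist_force: [-2.4, 0.8, -0.4]
opening: 0.0145
```

```bash
python3 shot.py 21 200 155 280 215 195 155 295 205
```

```text
a origin [200, 155] scale 10
b origin [195, 155] scale 8
t 21.55 tcp [ 0.5288 -0.0746  0.0646] rack xy mm [   0.3 -124.6   64.6] F [-1.   2.   0.2] T [0.23 0.3  0.15] open 0.0144
turn to square [ 0.   -0.06  0.02]
```

View pics/a21.png

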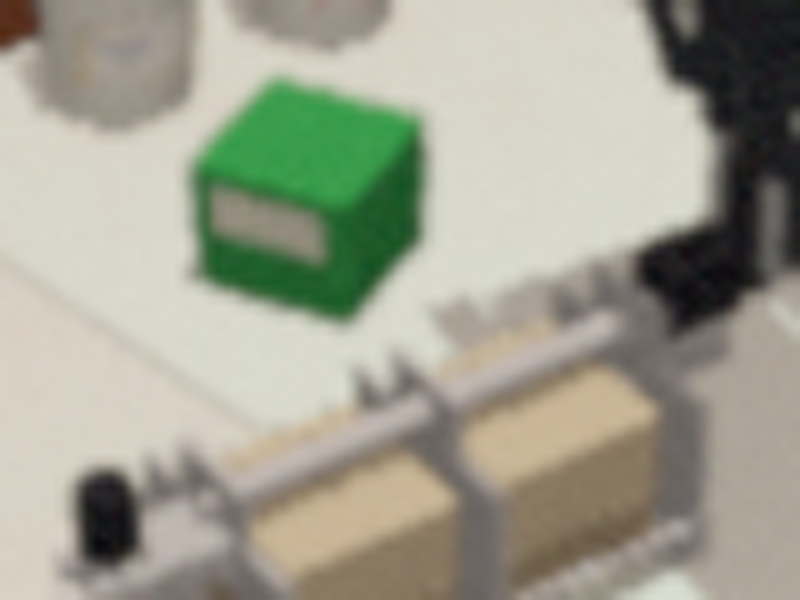

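Call:
arm_command([
  [0,0,0,0,0.003,0,0.01],
  [0,0,0,0,0.003,0,0.01],
  [0,0,0,0,0,0,0.01],
])

```text
clock: 21.85
ee_pos: [0.5298, -0.0689, 0.0647]
orientation: [0.705, 0.055, 0.705, -0.056]
wrist_force: [-2.5, 0.3, 0.2]
opening: 0.0142
```

```bash
python3 shot.py 22 200 155 280 215 195 155 295 205
```

```text
a origin [200, 155] scale 10
b origin [195, 155] scale 8
t 21.95 tcp [ 0.5298 -0.0689  0.0647] rack xy mm [   0.3 -118.8   64.7] F [-2.   1.6 -0. ] T [0.26 0.45 0.1 ] open 0.0146
turn to square [-0.01 -0.06  0.02]
```

View pics/a22.png

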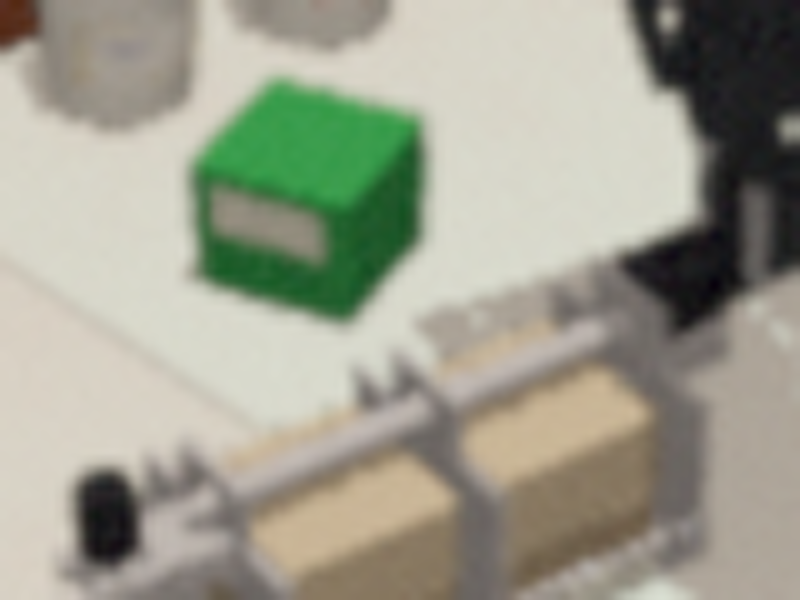

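View pics/b22.png

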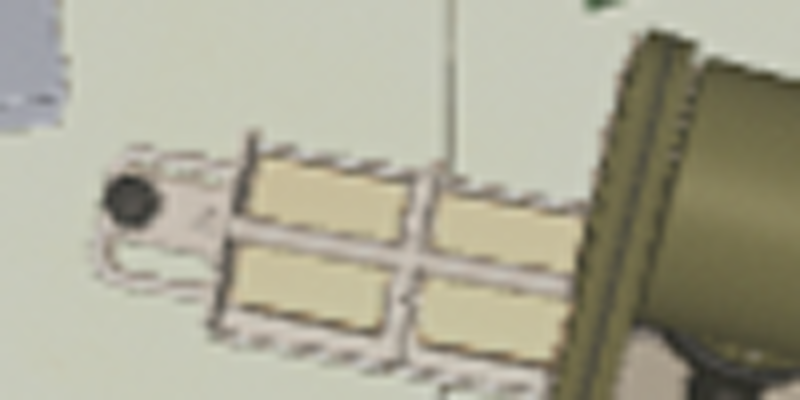

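Call:
arm_command([
  [0,0,0,0,0.002,0,0.01],
  [0,0,0,0,0.001,0,0.01],
  [0,0,0,0,0,0,0.01],
])

```text
clock: 22.25
ee_pos: [0.53, -0.0673, 0.0647]
orientation: [0.704, 0.054, 0.705, -0.057]
wrist_force: [-4.1, -5.6, 1.1]
opening: 0.0144
```

Call:
arm_command([
  [0,0,0,0,0.001,0,0.01],
  [0,0,0,0,0,0,0.01],
  [0,0,0,0,0,0,0.01],
])

```text
clock: 22.55
ee_pos: [0.53, -0.0673, 0.0647]
orientation: [0.704, 0.054, 0.706, -0.057]
wrist_force: [-4.4, -8.3, 0.4]
opening: 0.0143
```

```bash
python3 shot.py 23 220 155 300 205 195 155 295 205
```

```text
a origin [220, 155] scale 10
b origin [195, 155] scale 8
t 22.65 tcp [ 0.53   -0.0673  0.0647] rack xy mm [   0.3 -117.1   64.7] F [-5.5 -7.5  0.4] T [-1.35  0.86  0.07] open 0.0142
turn to square [ 0.02 -0.08  0.3 ]
```

View pics/a23.png

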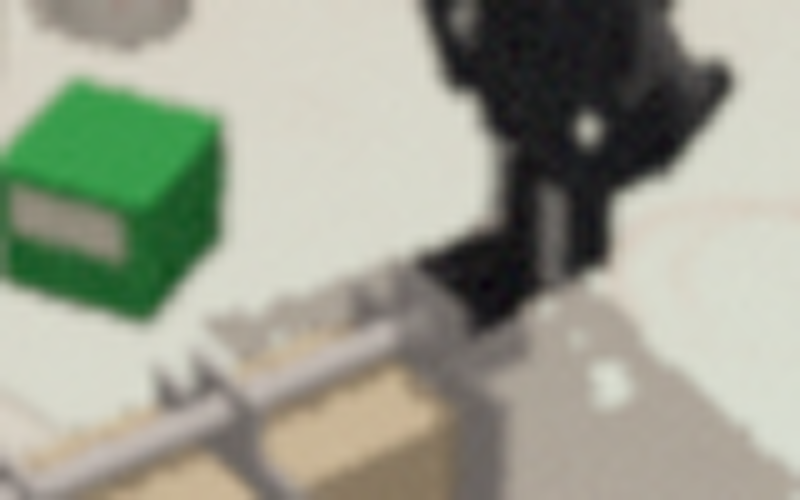

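Call:
arm_command([
  [0,0,0.2,0,-0.0008,-0.0005,0.01],
  [0,0,0,0,0,0,0.01],
])

```text
clock: 22.85
ee_pos: [0.5299, -0.0673, 0.0647]
orientation: [0.705, 0.056, 0.705, -0.055]
wrist_force: [-2.6, -4.9, -0.8]
opening: 0.014
```

Call:
arm_command([
  [0,0,0,0,0,0,0.025],
  [0,0,0,0,0,0,0.035],
  [0,0,0,0,0,0,0.045],
  [0,0,0,0,0,0,0.045],
])

```text
clock: 23.25
ee_pos: [0.5303, -0.0658, 0.0649]
orientation: [0.705, 0.056, 0.705, -0.054]
wrist_force: [0.1, -0.2, 0.8]
opening: 0.0451
```

```bash
python3 shot.py 24 220 155 300 205 195 155 295 205
```

```text
a origin [220, 155] scale 10
b origin [195, 155] scale 8
t 23.35 tcp [ 0.5301 -0.0659  0.0648] rack xy mm [   0.2 -115.8   64.8] F [-0.4 -0.4  0.3] T [ 0.05  0.04 -0.01] open 0.0452
turn to square [-0.   -0.02 -0.15]
```

View pics/a24.png

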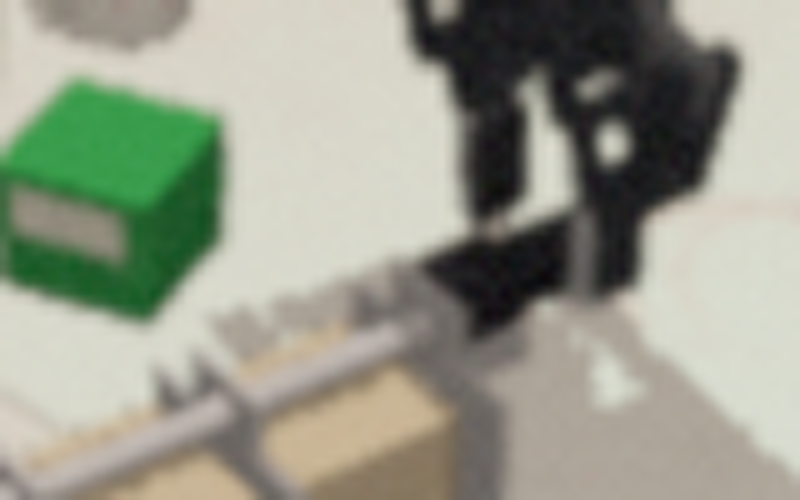

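Call:
arm_command([
  [0,0,0,-0.01,0,0,0.045],
  [0,0,0,-0.02,0,0,0.045],
  [0,0,0,-0.03,0,0,0.045],
  [0,0,0,-0.04,0,0,0.045],
  [0,0,0,-0.02,0,0,0.045],
  [0,0,0,0,0.04,0,0.045],
  [0,0,0,0,0.045,0,0.045],
  [0,0,0,0,0.045,0,0.045],
])

```text
clock: 24.15
ee_pos: [0.5507, 0.0632, 0.1866]
orientation: [0.705, 0.057, 0.704, -0.055]
wrist_force: [1.8, -0.6, -0.1]
opening: 0.0449
```

Call:
arm_command([
  [0,0,0,0,0.045,0,0.045],
  [0,0,0,0,0.04,0,0.045],
  [0,0,0,0,0,0,0.045],
  [0,0,0,0,0,0,0.045],
])

```text
clock: 24.55
ee_pos: [0.5636, 0.1468, 0.1858]
orientation: [0.705, 0.056, 0.705, -0.054]
wrist_force: [-0.2, 0.1, -0.1]
opening: 0.0448
```

```bash
python3 shot.py 25 190 155 290 225 195 155 295 215
```

```text
a origin [190, 155] scale 8
b origin [195, 155] scale 8
t 24.65 tcp [0.5635 0.1454 0.1855] rack xy mm [  0.2  98.1 185.5] F [ 0.1 -0.3  0. ] T [-0.01 -0.    0.04] open 0.045
turn to square [-0.04 -0.03 -0.13]
```

View pics/a25.png

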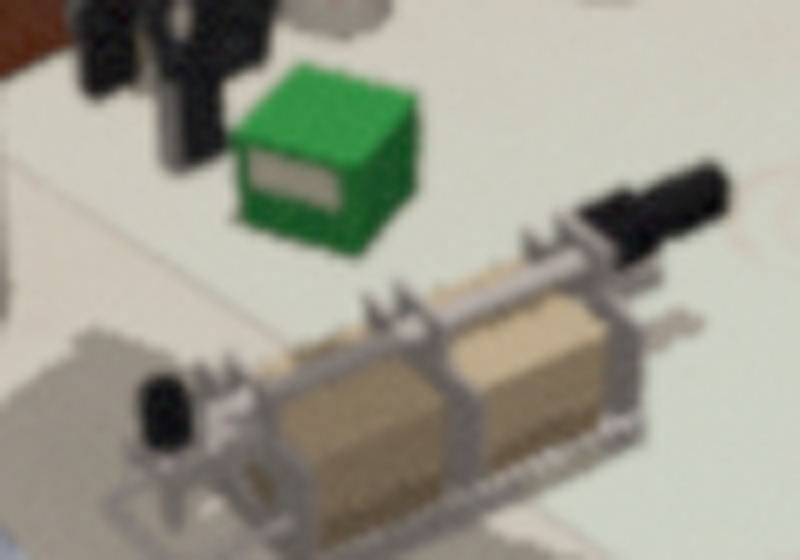

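View pics/b25.png

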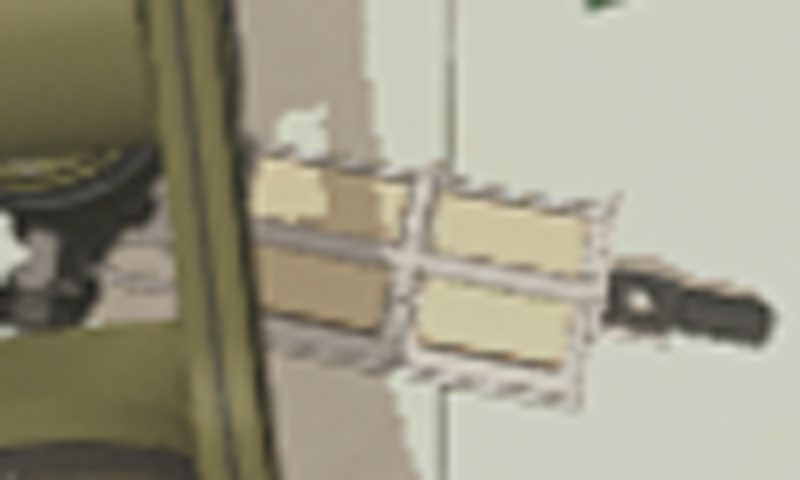

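Call:
arm_command([
  [0,0,-0.13,0.025,0.006,-0.0002,0.045],
  [0,0,0,0.03,0,0,0.045],
  [0,0,0,0.025,0,0,0.045],
  [0,0,0,0,0,0,0.045],
  [0,0,0,0,0,0,0.045],
])

```text
clock: 25.15
ee_pos: [0.5642, 0.151, 0.1055]
orientation: [0.704, 0.056, 0.705, -0.056]
wrist_force: [0.2, 0.8, 0.1]
opening: 0.0451
```

```bash
python3 shot.py 26 180 155 260 225 195 155 295 215
```

```text
a origin [180, 155] scale 8
b origin [195, 155] scale 8
t 25.25 tcp [0.5656 0.1516 0.1074] rack xy mm [  1.3 104.6 107.4] F [ 0.7 -0.9  0.9] T [0.01 0.03 0.  ] open 0.0448
turn to square [-0.07  0.13 -0.07]
```

View pics/a26.png

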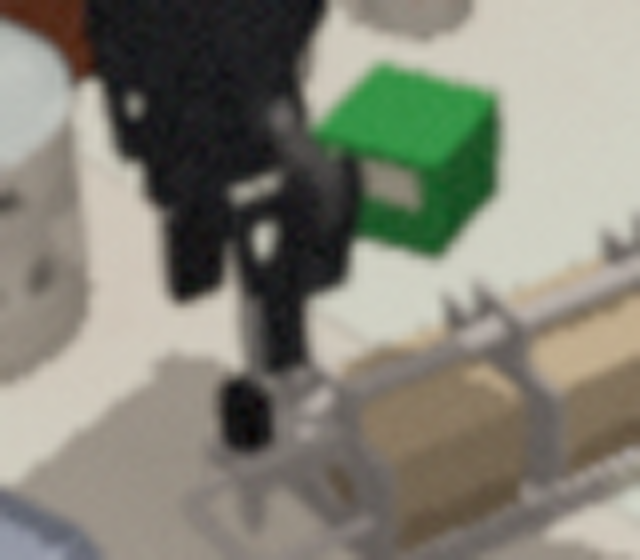

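View pics/b26.png

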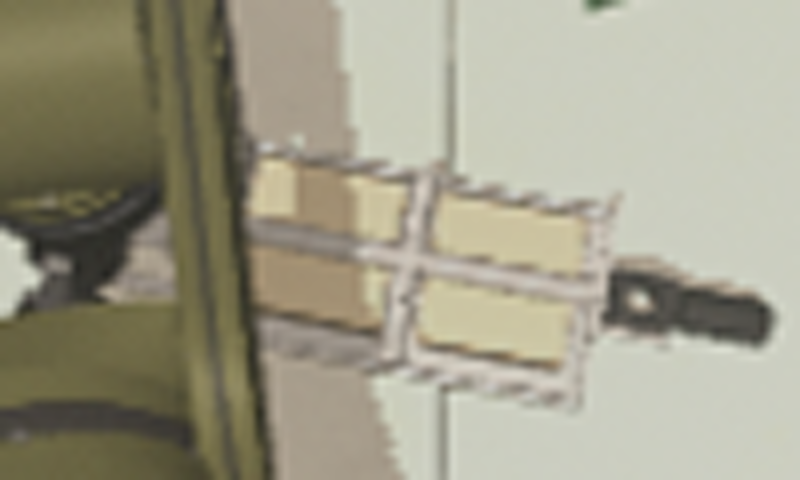

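Call:
arm_command([
  [0,0.13,0,0.02,-0.0004,-0.0012,0.045],
  [0,0,0,0.015,0,0,0.045],
  [0,0,0,0.007,0,0,0.045],
  [0,0,0,0,0,0,0.045],
  [0,0,0,0,0,0,0.045],
])

```text
clock: 25.75
ee_pos: [0.5632, 0.1519, 0.0636]
orientation: [0.704, 0.056, 0.706, -0.055]
wrist_force: [-0.4, 0.2, 0.9]
opening: 0.0452
```

```bash
python3 shot.py 27 180 155 260 225 195 155 295 215
```

```text
a origin [180, 155] scale 8
b origin [195, 155] scale 8
t 25.85 tcp [0.5636 0.1521 0.0642] rack xy mm [ -0.8 104.7  64.2] F [-0.4  0.7  0.4] T [-0.03  0.01  0.01] open 0.045
turn to square [-0.   -0.09 -0.04]
```

View pics/a27.png

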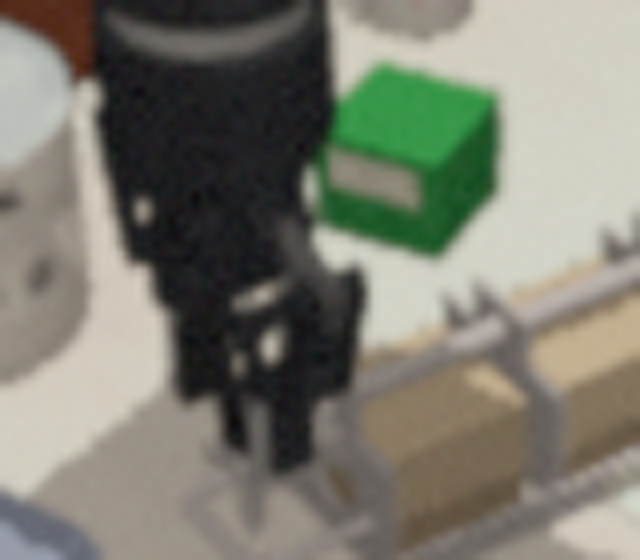

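Call:
arm_command([
  [0,0,0,0.001,-0.0005,0.0006,0.035],
  [0,0,0,0,0,0,0.01],
  [0,0,0,0,0,0,0.01],
  [0,0,0,0,0,0,0.01],
  [0,0,0,0,0,0,0.01],
  [0,0,0,0,0,0,0.01],
], force=50)

```text
clock: 26.45
ee_pos: [0.5639, 0.1514, 0.0628]
orientation: [0.704, 0.056, 0.706, -0.055]
wrist_force: [0.7, -0.7, 3.0]
opening: 0.016
```

```bash
python3 shot.py 28 180 155 260 225 195 155 295 215
```

```text
a origin [180, 155] scale 8
b origin [195, 155] scale 8
t 26.55 tcp [0.5639 0.1514 0.0628] rack xy mm [ -0.4 104.1  62.8] F [ 0.4 -1.   3.8] T [-0.04 -0.11  0.03] open 0.0162
turn to square [-0.01 -0.11 -0.03]
```

Call:
arm_command([
  [0,0,0,-0.008,0,0,0.01],
  [0,0,0,-0.015,0,0,0.01],
  [0,0,0,-0.02,0,0,0.01],
  [0,0,0,-0.02,0,0,0.01],
  [0,0,0,-0.02,0,0,0.01],
  [0,0,0,0,0,0,0.01],
  [0,0,0,0,0,0,0.01],
])

```text
clock: 27.25
ee_pos: [0.5632, 0.1513, 0.1449]
orientation: [0.704, 0.056, 0.706, -0.055]
wrist_force: [0.1, -0.6, -0.9]
opening: 0.016
```

```bash
python3 shot.py 29 180 145 260 215 195 155 295 215
```

```text
a origin [180, 145] scale 8
b origin [195, 155] scale 8
t 27.35 tcp [0.5624 0.1511 0.1434] rack xy mm [ -1.8 103.6 143.4] F [-0.2  0.5 -0.6] T [ 0.02  0.02 -0.01] open 0.0162
turn to square [-0.01 -0.35  0.04]
```

View pics/a29.png

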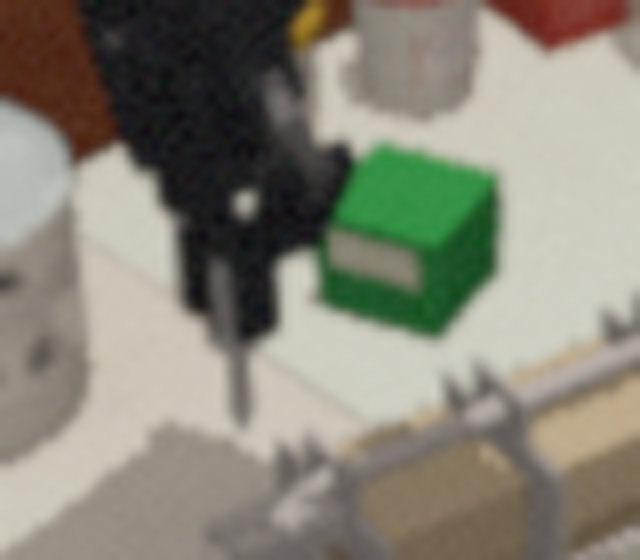

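Call:
arm_command([
  [0,-0.35,0,0,-0.02,0.0009,0.01],
  [0,0,0,0,-0.035,0,0.01],
  [0,0,0,0,-0.04,0,0.01],
  [0,0,0,0,-0.04,0,0.01],
  [0,0,0,0,-0.035,0,0.01],
  [0,0,0,0,-0.0185,0,0.01],
  [0,0,0,0,0,0,0.01],
  [0,0,0,0,0,0,0.01],
])

```text
clock: 28.15
ee_pos: [0.5343, -0.0349, 0.1439]
orientation: [0.705, 0.056, 0.705, -0.056]
wrist_force: [-0.4, -0.2, -0.6]
opening: 0.0165
```

```bash
python3 shot.py 30 230 115 310 185 235 170 315 230
```

```text
a origin [230, 115] scale 8
b origin [235, 170] scale 10
t 28.25 tcp [ 0.5347 -0.0342  0.1444] rack xy mm [ -0.2 -83.7 144.4] F [-0.2 -0.  -0.2] T [ 0.01 -0.03  0.01] open 0.0161
turn to square [ 0.04  0.1  -0.03]
```

View pics/a30.png

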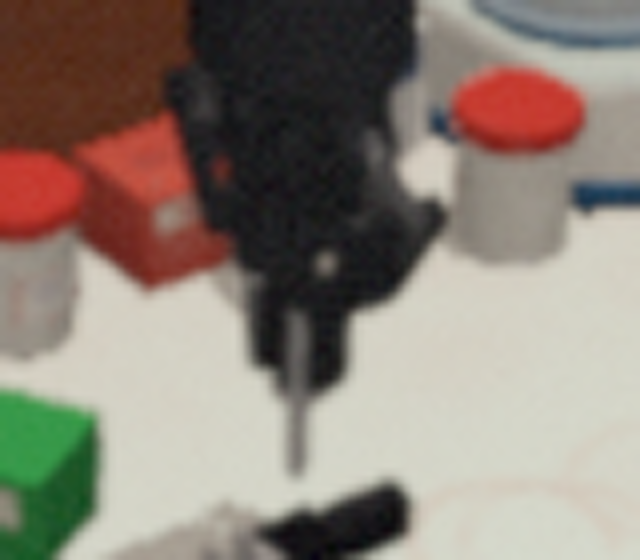

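View pics/b30.png

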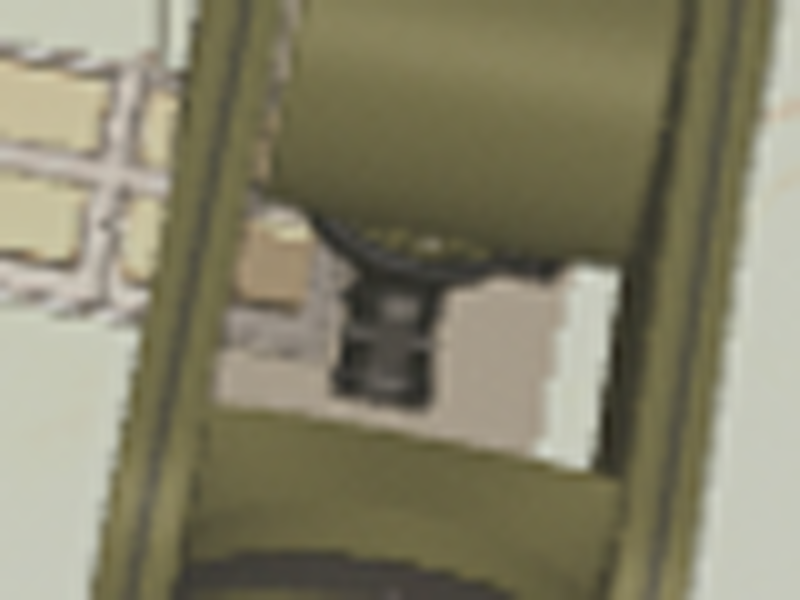

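Call:
arm_command([
  [0,0,0,0.006,-0.0012,0.0002,0.01],
  [0,0,0,0.006,0,0,0.01],
  [0,0,0,0,0,0,0.01],
  [0,0,0,0,0,0,0.01],
])

```text
clock: 28.65
ee_pos: [0.5348, -0.0359, 0.1326]
orientation: [0.706, 0.055, 0.704, -0.055]
wrist_force: [-0.5, 0.8, -0.2]
opening: 0.016
```

```bash
python3 shot.py 31 240 145 300 190 235 170 315 230; python3 - <<'E'
from ld import *
a=ld("a31");a0=ld("a25");crop(a0,240,145,300,190,13,"z31b")
E
```

```text
a origin [240, 145] scale 13
b origin [235, 170] scale 10
t 28.75 tcp [ 0.5352 -0.0361  0.1333] rack xy mm [  0.6 -85.6 133.3] F [ 0.  -1.  -0.3] T [0.02 0.   0.03] open 0.0159
turn to square [ 0.01  0.19 -0.01]
```

View pics/a31.png

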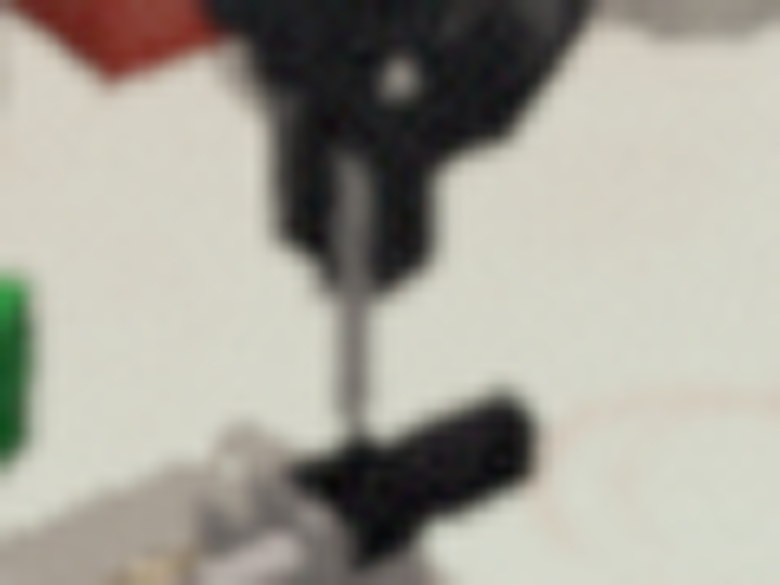

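View pics/z31b.png

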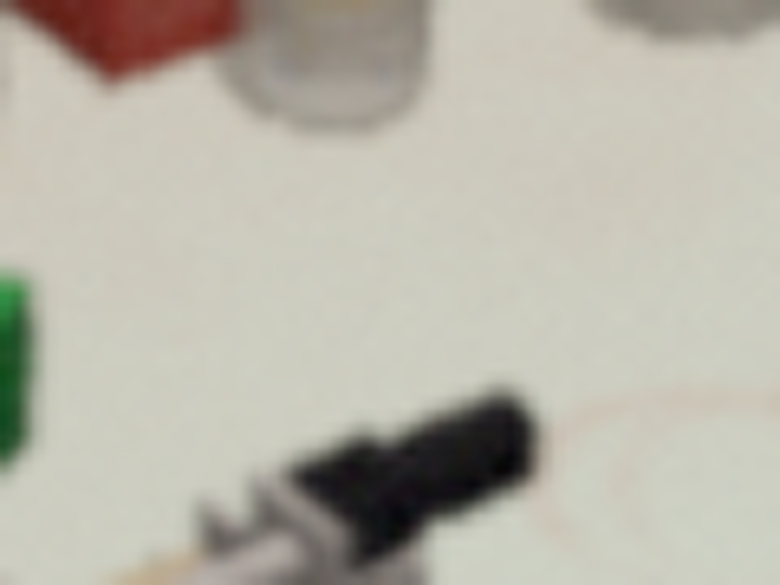

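```bash
python3 - <<'E'
from ld import *
a=ld("a25");c,s=np.cos(-.157),np.sin(-.157)
def W(x,y,z): return np.array([.548+c*x-s*y,.0485+s*x+c*y,z])
def px(X): return np.round((proj(a,X)[0]-[240,145]+.5)*13-.5,0)
im=cv2.imread("pics/z31b.png")
h=[(-.01,-.072,.08),(.01,-.072,.08),(.01,-.098,.08),(-.01,-.098,.08)]
e=[(-.008,-.098,.08),(-.008,-.134,.08),(.008,-.134,.08),(.008,-.098,.08)]
for q in(h,e,[(x,y,.058) for x,y,z in h]):
    P=np.array([px(W(*v)) for v in q],np.int32);print(P.tolist());cv2.polylines(im,[P],True,(0,0,255),1)
print("hole",px(W(0,-.085,.08)),"pin tip now",px(W(.0006,-.0856,.0890)),"tip lowered",px(W(.0006,-.0856,.080)))
cv2.imwrite("pics/z31c.png",im)
E
```

```text
[[335, 502], [281, 458], [374, 418], [429, 461]]
[[423, 457], [551, 402], [507, 369], [380, 423]]
[[333, 582], [280, 538], [372, 498], [426, 541]]
hole [355. 460.] pin tip now [356. 424.] tip lowered [355. 457.]
```

View pics/z31c.png

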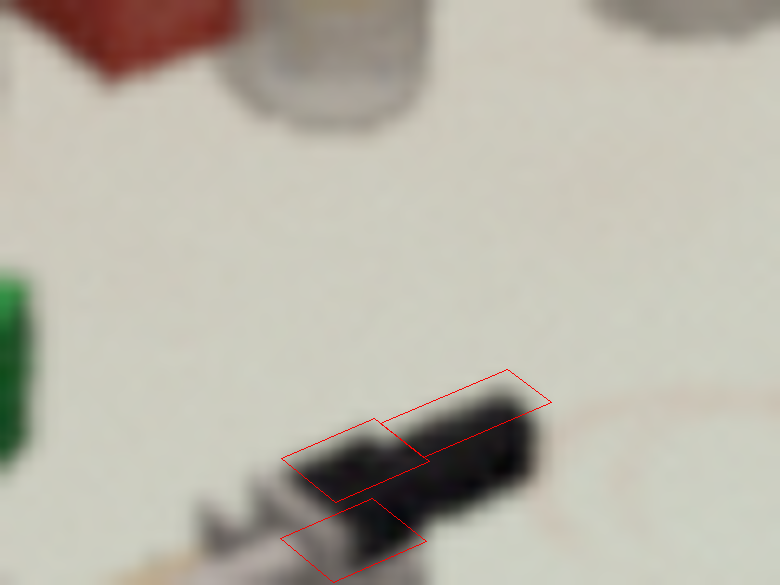

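Call:
arm_command([
  [0,0.19,0,0.003,0.0005,-0.0005,0.01],
  [0,0,0,0.004,0,0,0.01],
  [0,0,0,0.003,0,0,0.01],
  [0,0,0,0,0,0,0.01],
  [0,0,0,0,0,0,0.01],
])

```text
clock: 29.25
ee_pos: [0.5346, -0.0357, 0.123]
orientation: [0.705, 0.056, 0.705, -0.055]
wrist_force: [-0.2, 0.1, -0.5]
opening: 0.0156
```

```bash
python3 shot.py 32 240 145 300 190 235 170 315 230
```

```text
a origin [240, 145] scale 13
b origin [235, 170] scale 10
t 29.35 tcp [ 0.5348 -0.0358  0.1233] rack xy mm [ 1.000e-01 -8.530e+01  1.233e+02] F [ 0.9 -0.8  0.2] T [ 0.01 -0.01  0.03] open 0.016
turn to square [-0.01 -0.01 -0.01]
```

Call:
arm_command([
  [0,0,0,0.002,0.0003,-0.0001,0.01],
  [0,0,0,0.002,0,0,0.01],
  [0,0,0,0.002,0,0,0.01],
  [0,0,0,0,0,0,0.01],
])

```text
clock: 29.75
ee_pos: [0.5343, -0.0353, 0.1167]
orientation: [0.705, 0.056, 0.705, -0.055]
wrist_force: [1.1, -0.4, 0.3]
opening: 0.0161
```

```bash
python3 shot.py 33 240 145 300 190 235 170 315 230
```

```text
a origin [240, 145] scale 13
b origin [235, 170] scale 10
t 29.85 tcp [ 0.5346 -0.0354  0.1171] rack xy mm [ -0.2 -84.9 117.1] F [-0.8 -0.1  0.4] T [ 0.04 -0.01  0.02] open 0.0159
turn to square [-0.01 -0.03 -0.01]
```

View pics/a33.png

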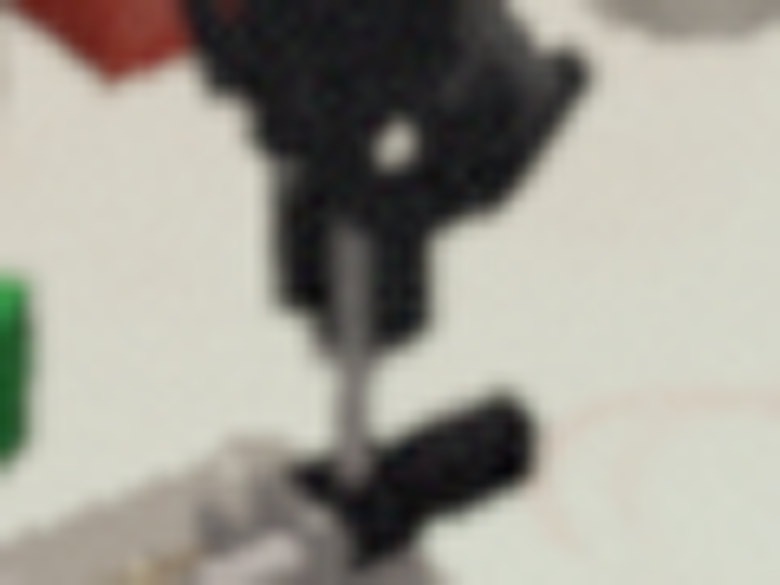

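Call:
arm_command([
  [0,0,0,0.004,-0.0001,0.0001,0.01],
  [0,0,0,0.004,0,0,0.01],
  [0,0,0,0.003,0,0,0.01],
  [0,0,0,0,0,0,0.01],
])

```text
clock: 30.25
ee_pos: [0.5342, -0.0354, 0.1053]
orientation: [0.704, 0.056, 0.706, -0.055]
wrist_force: [-0.4, 0.2, -0.0]
opening: 0.0162
```

Call:
arm_command([
  [0,0,0,0.003,0,0,0.01],
  [0,0,0,0.003,0,0,0.01],
  [0,0,0,0,0,0,0.01],
])

```text
clock: 30.55
ee_pos: [0.5343, -0.0355, 0.0996]
orientation: [0.704, 0.056, 0.705, -0.055]
wrist_force: [0.0, 0.7, -0.3]
opening: 0.0161
```

```bash
python3 shot.py 34 240 145 300 190 235 170 315 230
```

```text
a origin [240, 145] scale 13
b origin [235, 170] scale 10
t 30.65 tcp [ 0.5346 -0.0355  0.1001] rack xy mm [-1.000e-01 -8.500e+01  1.001e+02] F [-0.1  0.4  0.2] T [-0.02  0.11  0.03] open 0.0162
turn to square [-0.01 -0.03 -0.01]
```

Call:
arm_command([
  [0,0,0,0.003,0,0,0.01],
  [0,0,0,0.003,0,0,0.01],
  [0,0,0,0,0,0,0.01],
])

```text
clock: 30.95
ee_pos: [0.5344, -0.0355, 0.0936]
orientation: [0.705, 0.056, 0.705, -0.055]
wrist_force: [-0.1, -0.2, 0.2]
opening: 0.016
```

Call:
arm_command([
  [0,0,0,0.003,0,0,0.01],
  [0,0,0,0.003,0,0,0.01],
  [0,0,0,0,0,0,0.01],
])

```text
clock: 31.25
ee_pos: [0.5344, -0.0355, 0.0875]
orientation: [0.705, 0.056, 0.705, -0.055]
wrist_force: [-0.3, 0.4, -0.3]
opening: 0.0163
```

```bash
python3 shot.py 35 240 145 300 190 235 170 315 230
```

```text
a origin [240, 145] scale 13
b origin [235, 170] scale 10
t 31.35 tcp [ 0.5345 -0.0355  0.0879] rack xy mm [ -0.2 -85.1  87.9] F [-1.9  0.7 -1. ] T [-0.03  0.15 -0.02] open 0.0161
turn to square [-0.01 -0.05 -0.01]
```

View pics/a35.png

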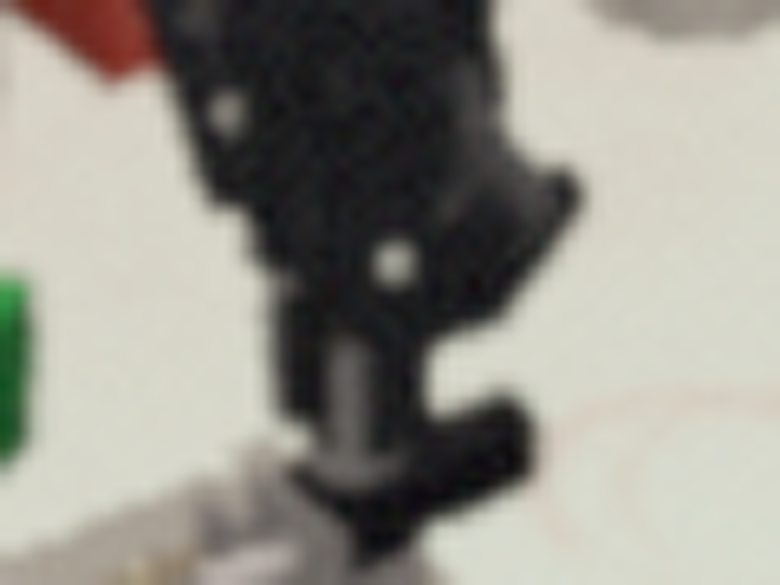

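Collar is almost on the handle, about 1.5 mm left. Lowering gently to contact.

Call:
arm_command([
  [0,0,0,0.001,0,0,0.01],
  [0,0,0,0.001,0,0,0.01],
  [0,0,0,0,0,0,0.01],
])

```text
clock: 31.65
ee_pos: [0.5346, -0.0354, 0.086]
orientation: [0.705, 0.056, 0.705, -0.055]
wrist_force: [-1.5, 1.7, -0.0]
opening: 0.0162
```

Call:
arm_command([
  [0,0,0,0.001,0,0,0.01],
  [0,0,0,0,0,0,0.01],
  [0,0,0,0,0,0,0.01],
])

```text
clock: 31.95
ee_pos: [0.5346, -0.0355, 0.0852]
orientation: [0.705, 0.056, 0.705, -0.055]
wrist_force: [-1.4, 0.3, 0.1]
opening: 0.0158
```

Call:
arm_command([
  [0,0,0,0.001,0,0,0.01],
  [0,0,0,0,0,0,0.01],
  [0,0,0,0,0,0,0.01],
])

```text
clock: 32.25
ee_pos: [0.5348, -0.0356, 0.085]
orientation: [0.705, 0.055, 0.705, -0.055]
wrist_force: [-5.7, 1.0, 5.3]
opening: 0.0165
```

Contact (5 N up). Release, then look.

Call:
arm_command([
  [0,0,0,-0.0006,0,0,0.01],
  [0,0,0,0,0,0,0.025],
  [0,0,0,0,0,0,0.035],
  [0,0,0,0,0,0,0.045],
  [0,0,0,0,0,0,0.045],
])

```text
clock: 32.75
ee_pos: [0.5349, -0.0355, 0.0848]
orientation: [0.705, 0.056, 0.705, -0.055]
wrist_force: [-0.5, -0.1, -0.0]
opening: 0.0452
```

Call:
arm_command([
  [0,0,0,-0.015,0,0,0.045],
  [0,0,0,-0.03,0,0,0.045],
  [0,0,0,-0.04,0,0,0.045],
  [0,0,0,-0.04,0,0,0.045],
  [0,0,0,-0.03,-0.03,0,0.045],
  [0,0,0,0,-0.045,0,0.045],
  [0,0,0,0,-0.045,0,0.045],
  [0,0,0,0,-0.045,0,0.045],
])

```text
clock: 33.55
ee_pos: [0.5089, -0.2001, 0.2419]
orientation: [0.706, 0.055, 0.704, -0.056]
wrist_force: [0.5, -0.1, 0.2]
opening: 0.0451
```

Call:
arm_command([
  [0,0,0,0,-0.04,0,0.045],
  [0,0,0,0,0,0,0.045],
  [0,0,0,0,0,0,0.045],
])

```text
clock: 33.85
ee_pos: [0.5026, -0.2387, 0.2407]
orientation: [0.705, 0.056, 0.705, -0.056]
wrist_force: [0.7, 1.4, -1.1]
opening: 0.0447
```

```bash
python3 shot.py 36 190 150 290 220 195 155 295 215; python3 - <<'E'
from h import *
a=grab_frame("scene");cv2.imwrite("pics/full36.png",a["pixels"])
E
```

```text
a origin [190, 150] scale 8
b origin [195, 155] scale 8
t 33.95 tcp [ 0.5029 -0.2373  0.2404] rack xy mm [ 1.000e-01 -2.893e+02  2.404e+02] F [-0.1  0.2  0.2] T [0.04 0.05 0.  ] open 0.0451
turn to square [ 0.03  0.02 -0.02]
```

View pics/a36.png

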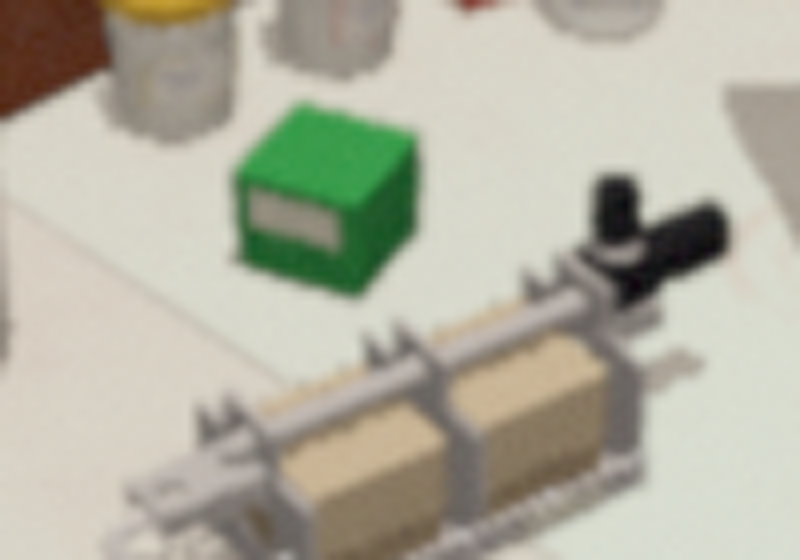

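View pics/b36.png

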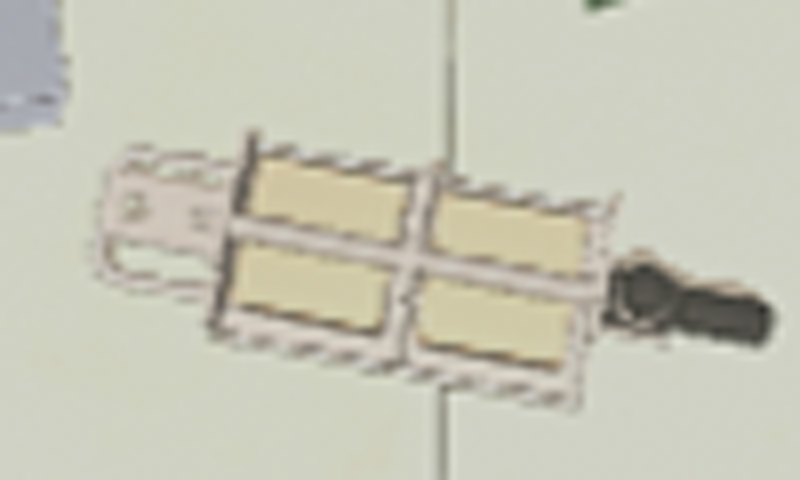

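View pics/full36.png

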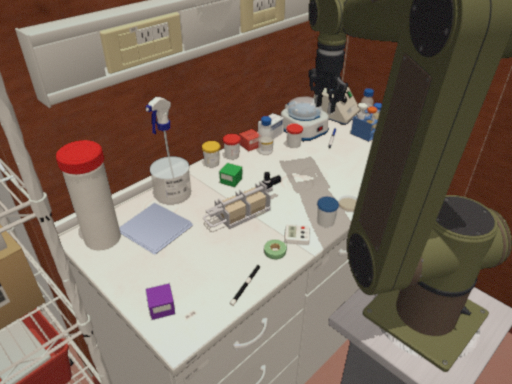

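```bash
python3 - <<'E'
from ld import *
a=ld("a36");b=ld("b36")
A=cv2.resize(a["pixels"][165:195,255:285],(400,400),interpolation=cv2.INTER_CUBIC);B=cv2.resize(b["pixels"][180:205,268:293],(400,400),interpolation=cv2.INTER_CUBIC)
cv2.imwrite("pics/fin.png",np.hstack([A,B]))
print(spotter.__name__)
E
```

```text
Traceback (most recent call last):
AttributeError: 'Spotter' object has no attribute '__name__'. Did you mean: '__ne__'?
```

View pics/fin.png

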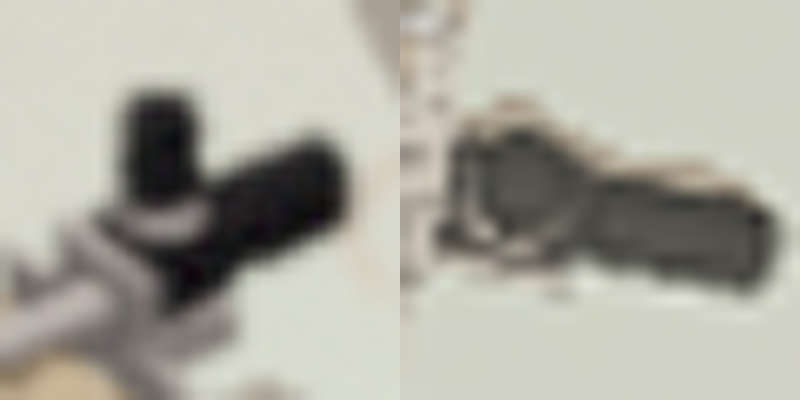

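```bash
python3 -c "
from plant import workorder
print(workorder.close_job())"
```

```text
the job is handed in; nothing more can be done
None
```

I finished all three stages and handed the job in at about 34 s of the 72 s allowed; no verdict was reported.

- **Box:** The cardboard box is upright and released in the empty bay. In the last pictures it sits level with the stored box.
- **Rod:** I threaded it through all three lugs until the handle met the end plate, with about 8 N of contact before release. It looks straight and home in both views.
- **Pin:** I lowered it through the handle and ear until the collar touched, with about 5 N upward. By the arm's readings the knob ended near 93 mm high at rack (0, -85) mm. In the close-up it looks upright with the collar flat on the handle.
- **Surroundings:** In the last full picture the bystanders and look-alikes appear undisturbed, checked by eye only. The gripper was about 15 cm clear of the rack and handle, touching nothing.

**Disagreements:** The two cameras differed by about 4–6 mm on the rack's position, and the arm's position readings wandered by about 1 mm. I aligned the rod and pin against the rack in the same images and confirmed with the force readings. A rough reading of the top view once suggested a pin tilt of up to 0.07 rad, within the 0.1 limit. A second reading of the collar did not support it, and I did not measure the tilt more precisely.

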